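# Fetch the bottom sample box from a sloping stand and restack the others

### The job

The blue-lidded sample box at the bottom of the leaning stack has to go on the shaker. Lift the yellow box and then the white box off and set them aside level on the green pad (one on the other if you like), put the blue box level, centred and square on the shaker's platform, then put the white box and on it the yellow one back in the sloping stand, each lying flat, square and up against the stand's end plate as the stack was. Set boxes down rather than dropping them, never turn one on its side, and leave everything else on the bench where it stands.

Things in the scene. Friction and masses are not known exactly. Their poses are not given: they have to be found in the camera images.
- yellow_box_center (a point): Closed flat sample box, 120 mm long (own x) by 58 mm wide (own y) by 40 mm high (own z, out of the lid), 0.1 to 0.25 kg, flat lid and flat underside, pale grey body with a yellow lid and a white paper label on it. The point is the centre of the box, 20 mm above its underside. It starts on top of the three in the stand. It looks and works the same turned half round about its z.
- white_box_center (a point): Closed flat sample box, 120 mm long (own x) by 58 mm wide (own y) by 40 mm high (own z, out of the lid), 0.1 to 0.25 kg, flat lid and flat underside, pale grey body with a white lid and a white paper label on it. The point is the centre of the box, 20 mm above its underside. It starts in the middle of the three. It looks and works the same turned half round about its z.
- blue_box_center (a point): Closed flat sample box, 120 mm long (own x) by 58 mm wide (own y) by 40 mm high (own z, out of the lid), 0.1 to 0.25 kg, flat lid and flat underside, pale grey body with a blue lid and a white paper label on it. The point is the centre of the box, 20 mm above its underside. It starts at the bottom of the three, lying on the stand's floor. It looks and works the same turned half round about its z.
- seat: Sloping floor (128 x 82 mm) of the fixed aluminium stand. Origin: middle of its upper face, where a box's middle belongs, 54 mm above the bench. x points up the slope, away from the robot, along a box's length; y across (box's width); z square to the floor, 25 deg off vertical, leaning to the robot. Each stacked box adds 40 mm along z. Stacked boxes do not slide off by themselves.
- end_plate (a point): Middle of the foot of the stand's end plate (inner face, axes as the seat's), 61.5 mm down the slope from the seat's origin; so a box against it has its centre at seat x = -1.5 mm. The plate is 56 mm wide, 6 mm thick and rises 90 mm along the seat's z.
- stand: Foot of the stand, 130 x 90 mm, 12 mm high, flat on the bench below the seat; origin at its underside. The seat above also has four black corner guides, 10 mm above its floor, at seat x = -60 to -44 and 44 to 60 mm, inner faces at y = +-35 mm (boxes are 58 mm wide); between them the sides are open for fingers.
- platform (a point): Centre of the top of the shaker's flat black rubber-topped platform, 76 mm above the bench; z up, x along the platform's length (150 mm), y across it (92 mm). The white shaker body below, fixed, is 170 x 145 mm and 56 mm high.
- pad: Thin green pad fixed flat on the bench, 125 mm (its x) by 170 mm (its y), 2 mm thick; origin at the centre of its underside, z up.
- tip_rack: Bystander: loose pipette-tip rack, 84 mm (x) by 122 mm (y), 61 mm high; origin at the centre of its underside.
- beaker: Bystander: loose glass beaker, 60 mm diameter, 85 mm high, origin at the centre of its underside.
- flask: Bystander: loose long-necked glass flask, 62 mm diameter, 145 mm high, origin at the centre of its underside.
- reagent_bottle: Bystander: loose white bottle with a blue cap, 68 mm diameter, 160 mm high, origin at the centre of its underside.
- amber_bottle: Bystander: loose amber bottle, 60 mm diameter, 130 mm high, origin at the centre of its underside.
- marker: Bystander: green marker pen lying on the bench, 135 mm long (its x), 13 mm thick, origin at the centre of its underside.

How it is judged:
By the outcome, as a careful person would: the job done as asked, in the order asked, and still so for the second after the job is handed in, with the robot touching nothing.
It also fails if it takes over 72 s, if anything falls off the work surface, if the arm or the gripper's body presses on something with over 40 N, if the wrist force passes 120 N, or if a joint passes its speed limit or range.

### The arm

A 7-joint arm with a two-finger parallel gripper is mounted at the origin on the work surface. World frame = base frame: x ahead of the robot, y to its left, z up, the work surface at z = 0. Lengths are in m, angles in rad, forces in N, time in s.
With the tool pointing down it reaches from about 0.4 to 0.875 m from the base axis. Payload 6.5 kg.
Tool frame: the origin (TCP) lies midway between the tips of the shut fingers; the grasp point (between the pads) lies 19 mm behind it; z points along the fingers, y is the line along which they close (so a half turn about z gives the same grasp; the last joint's range is limited). The gripper opens to 85 mm and grips with 20 to 120 N. Pads are 22 mm wide; open, the fingers measure 114 mm over their backs; the gripper's body (76 mm by 85 mm) begins 54 mm behind the grasp point. The pads swing forward as they close: fully open they stand 13 mm farther back than shut.
Start: joints at [-1.24, 0.536, -0.004, 1.538, 0.003, 1.067, -0.071], TCP at [0.251, 0.599, 0.231] pointing down, gripper open.
Joint ranges: [-2.7, 2.7], [-0.37, 2.16], [-1.27, 1.26], [0.24, 2.4], [-1.31, 4.45], [0.19, 1.91], [-2.76, 2.76]. Speed limits (rad/s): [2.39, 2.39, 3.14, 3.14, 3.14, 3.14, 3.14].

### API

Orientations are given as a unit quaternion [x, y, z, w].
In Python, from cell import env gives the robot as it stands.
- The arm moves only by the tool jog_arm, never from a script. Its argument "series" is one flat list of numbers, 5 for each row, row after row: the shift along the tool's x, y, z in units of 30 mm (1.0 is 30 mm), then the turn about the tool's z in degrees, then the opening, from -1 (shut) to 1 (fully open). In form: [x, y, z, twist, hand, x, y, z, twist, hand, ...]. A call has 1 to 5 rows; each row shifts and turns the commanded pose from where the row before left it, along the tool's axes as they then stand; what a row does not reach is not made up. A row lasts 1/12 s, in which the tool goes at most 41.7 mm and 7.16 degrees, less where a joint would pass 70% of its speed; a pose out of reach is approached as far as the arm can. A call is refused whole if a number of a shift passes 1 or a number of a turn 7.16, either way. A call with a gripper value outside its range is refused whole. The fingers move at their own pace and stop on an object; "grip_force" is the grip in N (left out, the last holds). Time passes only in rows, so rows that do not move let the fingers close. It gives the time, the measured TCP pose, the force, the opening and the grip force at its end, in the units of the state.
- env.sense(): the state, without advancing time (a new reading comes with each control period).
- env.get_image(name): name is "scene" or "top" or "wrist"; returns a dict with "frame" (480x640x3 uint8, red, green, blue), "mtx" (3x3 intrinsics, pixels), "pose" (4x4, takes a point from camera to world coordinates). Camera axes: x right, y up, looking along -z (the intrinsics and any distortion apply to the point x, -y, -z); pixel columns grow to the right and rows downward; lengths in m; the calibration is good to about 2 mm. A picture is of the moment at which its call begins. There is no depth.
- env.finish_job(): hands the job in; it is judged then, once.
The state is a dict: "t": time; "joints": joint angles; "joint_velocities": joint speeds; "joint_torque": joint torques, N m; "eef_pos": TCP position; "ee_rot": TCP orientation; "force": force on the tool from outside, world axes, zero at the start; "moment": the same for the moment, N m; "finger_gap": opening from 0.0 (shut) to 1.0 (fully open); "grasp_force": force on a finger pad.
Only numpy, scipy, OpenCV 4.12 (cv2) and the standard library are available. Lean on these libraries where they do the work, as an engineer would, in place of code of your own. Each camera call takes 0.05 s, during which the arm holds its last target. There are 200 camera calls.

## Working session

There is one attempt and no reset: what is moved stays moved. The work goes in short steps, Python scripts to look and compute and a tool call to move; the robot and the scene stay as the last step left them, time stands still between calls to the robot, and variables do not carry over. Pictures are saved under pics/ and viewed, at most 10 in all, crops included, and the job is handed in when it is done.

Besides the shell and the picture viewer there is one more tool, called after "Emit:" by a JSON object that holds its "fn" and its "kwargs". jog_arm: Moves the arm, as the interface text tells. Its arguments: {"type":"object","properties":{"series":{"type":"array"},"grip_force":{"type":"number"}},"required":["series"]}

```bash
ls; mkdir -p pics
python3 - <<'E'
from cell import env
import cv2,numpy as np
s=env.sense(); print({k:np.round(v,3) for k,v in s.items()})
for n in ("scene","top"):
    d=env.get_image(n); cv2.imwrite(f"pics/{n}0.png",d["frame"][...,::-1]); np.savez(f"pics/{n}0.npz",**d); print(n,d.keys(),np.round(d["mtx"],1),np.round(d["pose"],3))
E
```

```text
pics
{'t': np.float64(0.0), 'joints': array([-1.24 ,  0.537, -0.004,  1.539,  0.003,  1.067, -0.071]), 'joint_velocities': array([-0.   , -0.001, -0.001,  0.001, -0.   , -0.   ,  0.   ]), 'joint_torque': array([-0.0000e+00, -5.8341e+01,  1.0490e+00, -2.5910e+01,  1.2000e-02,
        1.0000e-02,  0.0000e+00]), 'eef_pos': array([0.251, 0.599, 0.23 ]), 'ee_rot': array([ 0.197,  0.98 , -0.001, -0.   ]), 'force': array([-0.081, -0.197,  0.267]), 'moment': array([-0.002,  0.012,  0.01 ]), 'grasp_force': np.float64(0.0), 'finger_gap': np.float64(1.003)}
scene dict_keys(['frame', 'mtx', 'pose']) [[453.6   0.  316.5]
 [  0.  453.6 242.1]
 [  0.    0.    1. ]] [[ 0.801 -0.455  0.39   0.872]
 [ 0.599  0.616 -0.511 -0.407]
 [-0.008  0.643  0.766  0.727]
 [ 0.     0.     0.     1.   ]]
top dict_keys(['frame', 'mtx', 'pose']) [[560.7   0.  321.8]
 [  0.  560.7 244.3]
 [  0.    0.    1. ]] [[ 0.025  0.998 -0.061  0.506]
 [-0.999  0.027  0.022 -0.003]
 [ 0.023  0.061  0.998  1.007]
 [ 0.     0.     0.     1.   ]]
```

View pics/scene0.png

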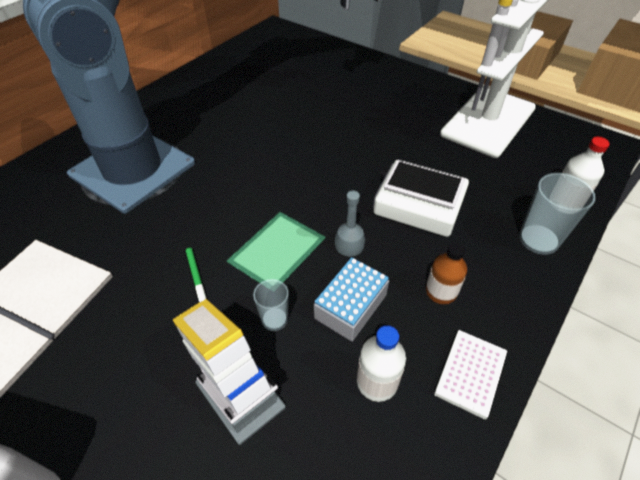

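View pics/top0.png

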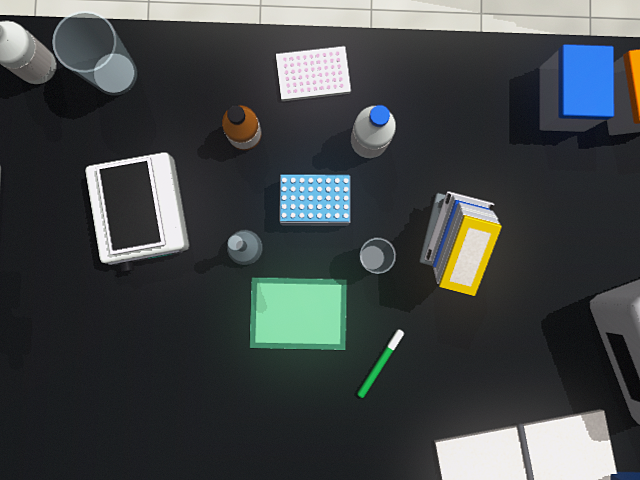

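The top view shows the stack at about (465,250), the pad at (298,313), the shaker at (137,207) and the beaker at (377,255), between the stand and the pad. The flask is at (243,247), near the shaker. The scene view shows the leaning stack at (215,350). I'll measure corners next.

```bash
cat > h.py <<'E'
import numpy as np,cv2
def ray(d,uv):
    K,P=d["mtx"],d["pose"]; uv=np.atleast_2d(uv).astype(float)
    n=np.c_[(uv[:,0]-K[0,2])/K[0,0],-(uv[:,1]-K[1,2])/K[1,1],-np.ones(len(uv))]
    return P[:3,3],n@P[:3,:3].T
def plane(d,uv,z):
    o,r=ray(d,uv); return o+r*((z-o[2])/r[:,2])[:,None]
def tri(d1,u1,d2,u2):
    out=[]
    for a,b in zip(np.atleast_2d(u1),np.atleast_2d(u2)):
        o1,r1=ray(d1,a);o2,r2=ray(d2,b);r1=r1[0];r2=r2[0]
        t=np.linalg.lstsq(np.c_[r1,-r2],o2-o1,rcond=None)[0]
        p,q=o1+t[0]*r1,o2+t[1]*r2; out.append(np.r_[(p+q)/2,np.linalg.norm(p-q)])
    return np.array(out)
def quad(mask,roi):
    m=np.zeros_like(mask);x0,y0,x1,y1=roi;m[y0:y1,x0:x1]=mask[y0:y1,x0:x1]
    c=max(cv2.findContours(m,cv2.RETR_EXTERNAL,cv2.CHAIN_APPROX_NONE)[0],key=cv2.contourArea)
    h=cv2.convexHull(c)
    return cv2.approxPolyN(h,4,ensure_convex=True).reshape(-1,2),cv2.contourArea(c)
def load(n): return dict(np.load(f"pics/{n}.npz"))
def hsv(d): return cv2.cvtColor(d["frame"],cv2.COLOR_RGB2HSV)
E
python3 - <<'E'
from h import *
np.set_printoptions(precision=4,suppress=True)
T,S=load("top0"),load("scene0")
def rep(n,q,p):
    print(n,q.tolist(),p.round(4).tolist(),"c",p[:,:3].mean(0),"edges",np.linalg.norm(p-np.roll(p,-1,0),axis=1))
H=hsv(T);G=hsv(S)
q,_=quad(cv2.inRange(H,(45,80,60),(85,255,255)),(240,265,360,360)); rep("pad",q,plane(T,q,.002))
q,_=quad(cv2.inRange(T["frame"],(0,0,0),(70,70,70)),(96,156,166,255)); rep("plat",q,plane(T,q,.076))
q,a=quad(cv2.inRange(H,(18,140,100),(34,255,255)),(420,180,510,310)); print("ytop",q.tolist(),a)
q,a=quad(cv2.inRange(G,(18,140,100),(34,255,255)),(160,280,260,380)); print("yscene",q.tolist(),a)
c=np.hstack([cv2.resize(T["frame"][170:320,400:530],None,fx=3,fy=3,interpolation=2),cv2.resize(S["frame"][290:440,160:290],None,fx=3,fy=3,interpolation=2)])
cv2.imwrite("pics/c1.png",c[...,::-1])
E
```

```text
pad [[346, 278], [346, 350], [250, 348], [250, 276]] [[0.5088, -0.0691, 0.002], [0.3811, -0.072, 0.002], [0.3808, 0.0982, 0.002], [0.508, 0.1024, 0.002]] c [0.4446 0.0149 0.002 ] edges [0.1277 0.1702 0.1273 0.1715]
plat [[160, 241], [113, 250], [99, 169], [146, 161]] [[0.5618, 0.2449, 0.076], [0.5449, 0.3212, 0.076], [0.6789, 0.3507, 0.076], [0.6946, 0.2738, 0.076]] c [0.62   0.2976 0.076 ] edges [0.0782 0.1372 0.0785 0.136 ]
ytop [[502, 224], [475, 296], [438, 286], [463, 214]] 2828.0
yscene [[245, 333], [206, 360], [170, 320], [205, 297]] 2191.5
```

View pics/c1.png

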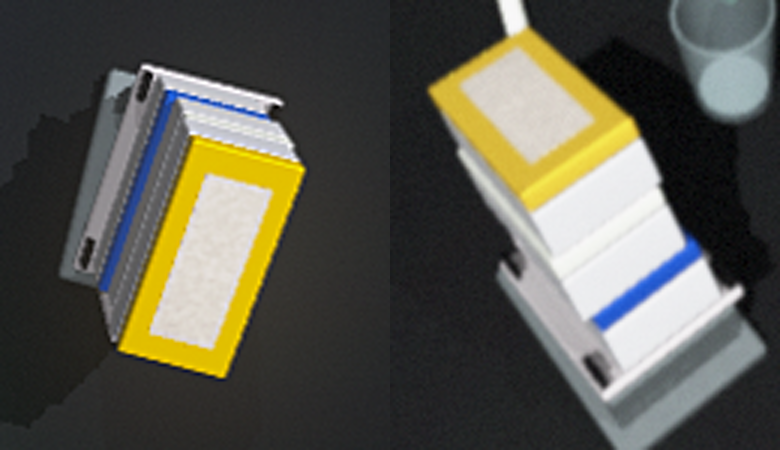

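The left half of the crop (top view) shows the lid corners, with the white label as a clean quad inside. The right half (scene view) shows the far ends of the boxes and the same label. Next I'll triangulate the label corners.

Run:
```python
from h import *
np.set_printoptions(precision=4,suppress=True)
T,S=load("top0"),load("scene0")
def lab(d,lidq):
    m=np.zeros((480,640),np.uint8);cv2.fillConvexPoly(m,np.int32(lidq),255);m=cv2.erode(m,np.ones((7,7)))
    m&=cv2.inRange(hsv(d),(0,0,100),(180,90,255))
    c=max(cv2.findContours(m,cv2.RETR_EXTERNAL,cv2.CHAIN_APPROX_NONE)[0],key=cv2.contourArea)
    return cv2.approxPolyN(c,4,ensure_convex=True).reshape(-1,2).astype(float)
def order(q,ref): return np.array([q[np.argmin(np.linalg.norm(q-r,axis=1))] for r in ref])
a=lab(T,[[502,224],[475,296],[438,286],[463,214]]);b=lab(S,[[245,333],[206,360],[170,320],[205,297]])
ct=np.array([[205,173],[272,189],[215,350],[150,333]])/3+[400,170]
cs=(np.array([[597,128],[533,164],[460,82],[518,46]])-[390,0])/3+[160,290]
A,B=order(a,ct),order(b,cs)
print(A.tolist(),B.tolist())
for X,Y in((A,B),(ct,cs)):
    p=tri(T,X,S,Y);print(p);P=p[:,:3];c=P.mean(0)
    x=(P[0]+P[1]-P[2]-P[3]);y=(P[0]+P[3]-P[1]-P[2]);z=np.cross(x,y);z/=np.linalg.norm(z)
    print("c",c,"yaw",np.degrees(np.arctan2(x[1],x[0])),"yaw y",np.degrees(np.arctan2(-y[0],y[1])),"pitch",np.degrees(np.arctan2(x[2],np.hypot(*x[:2]))),"z",z,np.linalg.norm(x)/2,np.linalg.norm(y)/2)
# lid corners
lt=np.array([[192,137],[305,168],[227,377],[120,350]])/3+[400,170]
ls=(np.array([[637,128],[525,205],[430,90],[527,30]])-[390,0])/3+[160,290]
p=tri(T,lt,S,ls);print(p,p.mean(0))
```

```text
[[468.0, 227.0], [490.0, 233.0], [470.0, 286.0], [449.0, 281.0]] [[228.0, 329.0], [206.0, 344.0], [182.0, 318.0], [202.0, 305.0]]
[[ 0.5889 -0.237   0.1806  0.0006]
 [ 0.5808 -0.2704  0.1799  0.0004]
 [ 0.5011 -0.2522  0.1415  0.0005]
 [ 0.5083 -0.219   0.1417  0.0014]]
c [ 0.5448 -0.2446  0.1609] yaw -12.743065459248344 yaw y -12.94727604838564 pitch 25.14604161664048 z [-0.4169  0.083   0.9052] 0.0907884537381831 0.034141136846877015
[[ 0.5894 -0.2388  0.1733  0.0028]
 [ 0.5818 -0.2705  0.1791  0.0032]
 [ 0.5016 -0.2523  0.1439  0.0049]
 [ 0.509  -0.2196  0.1422  0.0034]]
c [ 0.5454 -0.2453  0.1597] yaw -13.090546479655064 yaw y -13.084453732243661 pitch 21.916075542054674 z [-0.3379  0.1857  0.9227] 0.08885596547183673 0.033289679423390575
[[ 0.6068 -0.2301  0.1795  0.0035]
 [ 0.5929 -0.2867  0.1792  0.0039]
 [ 0.4874 -0.2617  0.1347  0.0042]
 [ 0.4997 -0.2067  0.1322  0.003 ]] [ 0.5467 -0.2463  0.1564  0.0036]
```

```bash
cat > go.py <<'E'
import sys,numpy as np
from cell import env
from scipy.spatial.transform import Rotation as R
# usage: go.py phi x y z [x y z ...]: twist to phi (tool y angle), then legs in tool units (30 mm)
a=[float(v) for v in sys.argv[1:]]
s=env.sense(); M=R.from_quat(s["ee_rot"]).as_matrix(); p=s["eef_pos"]
phi=np.degrees(np.arctan2(M[1,1],M[0,1]))
d=(a[0]-phi+90)%180-90
print("t %.2f"%s["t"],"tcp",p.round(4),"phi %.2f"%phi,"tilt %.2f"%np.degrees(np.arccos(-M[2,2])),"F",s["force"].round(1),"gap",round(float(s["finger_gap"]),3),"gf",round(float(s["grasp_force"]),1),"J",s["joints"].round(2))
print("twist %.2f"%-d)
f=np.radians(phi+d); tx=np.array([-np.sin(f),np.cos(f),0]);ty=np.array([np.cos(f),np.sin(f),0])
for q in np.array(a[1:]).reshape(-1,3):
    v=q-p; print("to",q,"units",np.round([v@tx/.03,v@ty/.03,-v[2]/.03],2)); p=q
E
python3 go.py 77.15 .56 .2 .26 .553 -.247 .2 .553 -.247 .126
```

```text
t 0.10 tcp [0.251  0.599  0.2305] phi 67.27 tilt 0.09 F [0.2 0.7 0.4] gap 0.996 gf 0.0 J [-1.24  0.54 -0.    1.54  0.    1.07 -0.07]
twist -9.88
to [0.56 0.2  0.26] units [-13.   -10.68  -0.98]
to [ 0.553 -0.247  0.2  ] units [ -3.09 -14.58   2.  ]
to [ 0.553 -0.247  0.126] units [0.   0.   2.47]
```

Emit:
{"fn": "jog_arm", "kwargs": {"series": [0, 0, -0.5, -5, 1, 0, 0, -0.5, -4.88, 1, -0.87, -0.71, 0, 0, 1, -0.87, -0.71, 0, 0, 1, -0.87, -0.71, 0, 0, 1]}}

```text
t: 0.52
eef_pos: [0.3136, 0.5188, 0.261]
ee_rot: [0.111, 0.994, -0.0, -0.0]
force: [1.4, 0.2, 0.3]
finger_gap: 0.999
grasp_force: 0.0
```

Emit:
{"fn": "jog_arm", "kwargs": {"series": [-0.87, -0.71, 0, 0, 1, -0.87, -0.71, 0, 0, 1, -0.87, -0.71, 0, 0, 1, -0.87, -0.71, 0, 0, 1, -0.87, -0.71, 0, 0, 1]}}

```text
t: 0.93
eef_pos: [0.4175, 0.3852, 0.261]
ee_rot: [0.112, 0.994, -0.0, -0.0]
force: [0.8, 1.1, 0.1]
finger_gap: 1.004
grasp_force: 0.0
```

Emit:
{"fn": "jog_arm", "kwargs": {"series": [-0.87, -0.71, 0, 0, 1, -0.87, -0.71, 0, 0, 1, -0.87, -0.71, 0, 0, 1, -0.87, -0.71, 0, 0, 1, -0.87, -0.71, 0, 0, 1]}}

```text
t: 1.35
eef_pos: [0.5209, 0.2525, 0.261]
ee_rot: [0.112, 0.994, -0.0, -0.0]
force: [-0.5, 1.0, -0.3]
finger_gap: 1.002
grasp_force: 0.0
```

Emit:
{"fn": "jog_arm", "kwargs": {"series": [-0.87, -0.71, 0, 0, 1, -0.87, -0.71, 0, 0, 1, -0.2, -0.97, 0, 0, 1, -0.2, -0.97, 0, 0, 1, -0.2, -0.97, 0, 0, 1]}}

```text
t: 1.77
eef_pos: [0.5597, 0.1101, 0.2607]
ee_rot: [0.112, 0.994, -0.0, -0.0]
force: [0.3, 0.4, -0.8]
finger_gap: 1.0
grasp_force: 0.0
```

Emit:
{"fn": "jog_arm", "kwargs": {"series": [-0.2, -0.97, 0, 0, 1, -0.2, -0.97, 0, 0, 1, -0.2, -0.97, 0, 0, 1, -0.2, -0.97, 0, 0, 1, -0.2, -0.97, 0, 0, 1]}}

```text
t: 2.18
eef_pos: [0.5563, -0.0382, 0.261]
ee_rot: [0.112, 0.994, -0.0, -0.0]
force: [0.1, 0.6, 0.4]
finger_gap: 0.998
grasp_force: 0.0
```

```bash
python3 go.py 77.15 .553 -.247 .2 .553 -.247 .126
```

```text
t 2.18 tcp [ 0.5563 -0.0382  0.261 ] phi 77.15 tilt 0.03 F [0.1 0.6 0.4] gap 0.998 gf 0.0 J [-0.17  0.35  0.2   1.77 -0.08  1.04  1.4 ]
twist 0.00
to [ 0.553 -0.247  0.2  ] units [-1.44 -6.81  2.03]
to [ 0.553 -0.247  0.126] units [0.   0.   2.47]
```

Emit:
{"fn": "jog_arm", "kwargs": {"series": [-0.21, -0.97, 0.1, 0, 1, -0.21, -0.97, 0.1, 0, 1, -0.21, -0.97, 0.1, 0, 1, -0.21, -0.97, 0.1, 0, 1, -0.21, -0.97, 0.1, 0, 1]}}

```text
t: 2.6
eef_pos: [0.5547, -0.1869, 0.2458]
ee_rot: [0.112, 0.994, 0.0, -0.0]
force: [0.2, -1.1, -0.4]
finger_gap: 1.001
grasp_force: 0.0
```

Emit:
{"fn": "jog_arm", "kwargs": {"series": [-0.21, -0.97, 0.1, 0, 1, -0.18, -0.99, 0.1, 0, 1, 0, 0, 0, 0, 1]}}

```text
t: 2.85
eef_pos: [0.5509, -0.2533, 0.2396]
ee_rot: [0.116, 0.993, -0.002, -0.001]
force: [-0.5, -0.0, -0.2]
finger_gap: 1.001
grasp_force: 0.0
```

```bash
python3 go.py 77.15 .553 -.247 .2 .553 -.247 .126
python3 - <<'E'
from h import *
from cell import env
d=env.get_image("wrist");cv2.imwrite("pics/w1.png",d["frame"][...,::-1]);np.savez("pics/w1.npz",**d);print(d["mtx"].round(1),d["pose"].round(3))
E
```

```text
t 2.85 tcp [ 0.5509 -0.2533  0.2396] phi 76.66 tilt 0.27 F [-0.5 -0.  -0.2] gap 1.001 gf 0.0 J [ 0.16  0.46  0.27  1.66 -0.13  1.04  1.8 ]
twist -0.49
to [ 0.553 -0.247  0.2  ] units [-0.02  0.22  1.32]
to [ 0.553 -0.247  0.126] units [0.   0.   2.47]
[[418.2   0.  314.5]
 [  0.  418.2 236.5]
 [  0.    0.    1. ]] [[ 0.231 -0.92  -0.317  0.469]
 [ 0.973  0.217  0.08  -0.232]
 [-0.005 -0.327  0.945  0.381]
 [ 0.     0.     0.     1.   ]]
```

View pics/w1.png

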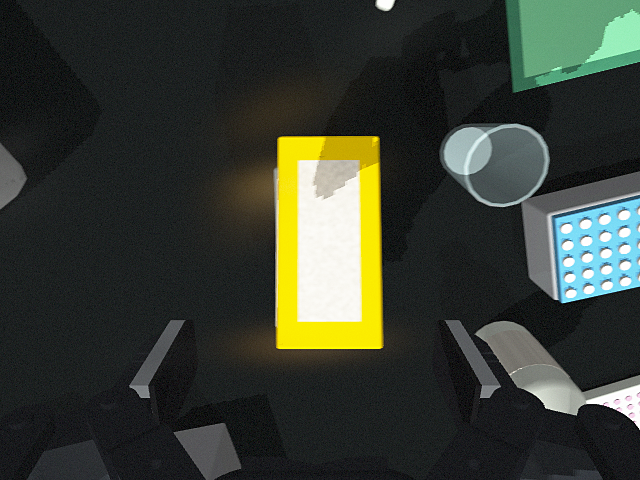

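The wrist view shows the yellow lid as a nearly square-on quad with corners (278,137), (379,137), (383,349) and (277,349). The fingers are open on either side. Next I'll cast those corners onto the lid plane to refine the position.

```bash
cat >> h.py <<'E'
def onplane(d,uv,p0,n):
    o,r=ray(d,uv); return o+r*(((p0-o)@n)/(r@n))[:,None]
def axes(yaw,pitch):
    c,s=np.cos(np.radians(yaw)),np.sin(np.radians(yaw));C,Q=np.cos(np.radians(pitch)),np.sin(np.radians(pitch))
    return np.array([C*c,C*s,Q]),np.array([-s,c,0]),np.array([-Q*c,-Q*s,C])
E
python3 - <<'E'
from h import *
np.set_printoptions(precision=4,suppress=True)
d=load("w1");q,_=quad(cv2.inRange(hsv(d),(18,120,60),(36,255,255)),(250,110,410,370));print(q.tolist())
x,y,z=axes(-12.85,25)
p=onplane(d,q,np.array([.545,-.245,.162]),z);print(p,p.mean(0),np.linalg.norm(p-np.roll(p,-1,0),axis=1))
e=np.roll(p,-1,0)-p;print(np.degrees(np.arctan2(e@y,e@x)))
E
python3 go.py 77.15 .553 -.247 .2 .553 -.247 .126
```

```text
[[380, 136], [384, 348], [275, 348], [277, 136]]
[[ 0.501  -0.2028  0.1376]
 [ 0.6052 -0.2271  0.1875]
 [ 0.5919 -0.2845  0.1874]
 [ 0.4875 -0.2599  0.1374]] [ 0.5464 -0.2436  0.1625] [0.1181 0.0589 0.1183 0.0587]
[ -0.2232 -90.2782 179.6534  89.4892]
t 2.90 tcp [ 0.5517 -0.2497  0.2396] phi 76.79 tilt 0.15 F [ 0.3 -0.1 -0.1] gap 1.004 gf 0.0 J [ 0.16  0.46  0.26  1.67 -0.13  1.04  1.8 ]
twist -0.36
to [ 0.553 -0.247  0.2  ] units [-0.02  0.1   1.32]
to [ 0.553 -0.247  0.126] units [0.   0.   2.47]
```

Emit:
{"fn": "jog_arm", "kwargs": {"series": [0, 0, 0.9, 0, 1, 0, 0, 0.9, 0, 1, 0, 0, 0.8, 0, 1, 0, 0, 0.6, 0, 1, 0, 0, 0.4, 0, 1]}}

```text
t: 3.32
eef_pos: [0.5526, -0.2435, 0.13]
ee_rot: [0.111, 0.994, 0.001, -0.002]
force: [-0.5, -0.1, 0.4]
finger_gap: 1.002
grasp_force: 0.0
```

Emit:
{"fn": "jog_arm", "kwargs": {"series": [0, 0, 0.2, 0, 1, 0, 0, 0, 0, 1]}}

```text
t: 3.48
eef_pos: [0.5531, -0.2446, 0.1253]
ee_rot: [0.112, 0.994, 0.0, -0.001]
force: [0.4, 0.1, -0.1]
finger_gap: 0.998
grasp_force: 0.0
```

```bash
python3 go.py 77 .5538 -.2463 .126
```

```text
t 3.48 tcp [ 0.5531 -0.2446  0.1253] phi 77.19 tilt 0.12 F [ 0.4  0.1 -0.1] gap 0.998 gf 0.0 J [ 0.18  0.6   0.22  1.75 -0.17  0.81  1.83]
twist 0.19
to [ 0.5538 -0.2463  0.126 ] units [-0.04 -0.05 -0.02]
```

Emit:
{"fn": "jog_arm", "kwargs": {"series": [-0.03, -0.05, 0, 0, 0.5, 0, 0, 0, 0, 0, 0, 0, 0, 0, -1, 0, 0, 0, 0, -1, 0, 0, 0, 0, -1], "grip_force": 25}}

```text
t: 3.9
eef_pos: [0.555, -0.2477, 0.1277]
ee_rot: [0.112, 0.994, -0.0, 0.001]
force: [-0.0, 1.1, 7.1]
finger_gap: 0.677
grasp_force: 27.7
```

Emit:
{"fn": "jog_arm", "kwargs": {"series": [0, 0, 0, 0, -1, 0, 0, 0, 0, -1, 0, 0, 0, 0, -1, 0, 0, 0, 0, -1]}}

```text
t: 4.23
eef_pos: [0.555, -0.2477, 0.1277]
ee_rot: [0.112, 0.994, -0.0, 0.001]
force: [0.1, 0.4, 6.9]
finger_gap: 0.676
grasp_force: 27.7
```

```bash
python3 go.py 90.5 .55 -.24 .25 .4446 -.033 .25 .4446 -.033 .06
```

```text
t 4.23 tcp [ 0.555  -0.2477  0.1277] phi 77.14 tilt 0.15 F [0.1 0.4 6.9] gap 0.676 gf 27.7 J [ 0.18  0.6   0.23  1.75 -0.17  0.82  1.84]
twist -13.36
to [ 0.55 -0.24  0.25] units [ 0.17  0.26 -4.08]
to [ 0.4446 -0.033   0.25  ] units [ 3.45  6.93 -0.  ]
to [ 0.4446 -0.033   0.06  ] units [0.   0.   6.33]
```

Emit:
{"fn": "jog_arm", "kwargs": {"series": [0, 0, -0.4, 0, -1, 0, 0, -0.8, 0, -1, 0, 0, -1, 0, -1, 0, 0, -1, 0, -1, 0, 0, -0.9, 0, -1]}}

```text
t: 4.65
eef_pos: [0.5539, -0.2473, 0.2518]
ee_rot: [0.112, 0.994, -0.0, 0.0]
force: [1.1, 0.3, -1.1]
finger_gap: 0.675
grasp_force: 27.3
```

Emit:
{"fn": "jog_arm", "kwargs": {"series": [0, 0, 0, -5, -1, 0, 0, 0, -5, -1, 0, 0, 0, -3.4, -1, 0.35, 0.75, 0, 0, -1, 0.4, 0.9, 0, 0, -1]}}

```text
t: 5.07
eef_pos: [0.5305, -0.1996, 0.2499]
ee_rot: [-0.003, 1.0, -0.001, 0.0]
force: [0.6, 1.1, -0.8]
finger_gap: 0.68
grasp_force: 27.5
```

```bash
python3 go.py 90.9 .447 .063 .2295 .447 .063 .045
python3 - <<'E'
from h import *
from cell import env
d=env.get_image("scene");cv2.imwrite("pics/s1.png",d["frame"][150:450,100:400,::-1])
E
```

```text
t 5.07 tcp [ 0.5305 -0.1996  0.2499] phi 90.35 tilt 0.09 F [ 0.6  1.1 -0.8] gap 0.68 gf 27.5 J [ 0.12  0.38  0.2   1.76 -0.09  1.02  1.93]
twist -0.55
to [0.447  0.063  0.2295] units [2.65 8.8  0.68]
to [0.447 0.063 0.045] units [0.   0.   6.15]
```

View pics/s1.png

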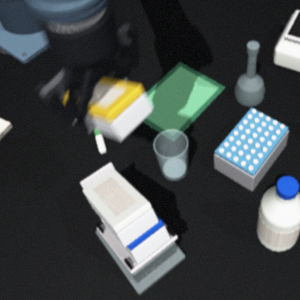

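The crop shows the yellow box held at about (125,105), with the white and blue boxes left undisturbed in the stand.

Emit:
{"fn": "jog_arm", "kwargs": {"series": [0.3, 0.97, 0.07, -0.5, -1, 0.3, 0.97, 0.07, 0, -1, 0.3, 0.97, 0.07, 0, -1, 0.3, 0.97, 0.07, 0, -1, 0.3, 0.97, 0.07, 0, -1]}}

```text
t: 5.53
eef_pos: [0.4829, -0.052, 0.2394]
ee_rot: [-0.009, 1.0, -0.0, 0.0]
force: [-0.5, -0.3, -1.2]
finger_gap: 0.676
grasp_force: 27.7
```

Emit:
{"fn": "jog_arm", "kwargs": {"series": [0.3, 0.97, 0.07, 0, -1, 0.3, 0.97, 0.07, 0, -1, 0.3, 0.97, 0.07, 0, -1, 0.25, 0.6, 0.3, 0, -1, 0, 0.2, 0.7, 0, -1]}}

```text
t: 5.95
eef_pos: [0.4474, 0.0613, 0.2047]
ee_rot: [-0.011, 1.0, 0.001, 0.002]
force: [1.0, -0.1, -1.4]
finger_gap: 0.676
grasp_force: 27.7
```

Emit:
{"fn": "jog_arm", "kwargs": {"series": [0, 0, 1, 0, -1, 0, 0, 1, 0, -1, 0, 0, 0.8, 0, -1, 0, 0, 0.4, 0, -1, 0, 0, 0, 0, -1]}}

```text
t: 6.37
eef_pos: [0.4453, 0.0571, 0.1047]
ee_rot: [-0.009, 1.0, -0.001, -0.002]
force: [-1.2, 0.0, -1.0]
finger_gap: 0.678
grasp_force: 27.6
```

```bash
python3 go.py 90.9 .447 .063 .035 .447 .063 .006
python3 - <<'E'
from h import *
from cell import env
np.set_printoptions(precision=4,suppress=True)
d=env.get_image("top");np.savez("pics/top1.npz",**d)
E
```

```text
t 6.37 tcp [0.4453 0.0571 0.1047] phi 91.06 tilt 0.27 F [-1.2  0.  -1. ] gap 0.678 gf 27.6 J [-0.27  0.41  0.05  2.15 -0.03  0.59  1.39]
twist 0.16
to [0.447 0.063 0.035] units [-0.06  0.2   2.32]
to [0.447 0.063 0.006] units [0.   0.   0.97]
```

Emit:
{"fn": "jog_arm", "kwargs": {"series": [-0.06, 0.2, 0.8, 0, -1, 0, 0, 0.8, 0, -1, 0, 0, 0.5, 0, -1, 0, 0, 0.2, 0, -1, 0, 0, 0, 0, -1]}}

```text
t: 6.83
eef_pos: [0.449, 0.0635, 0.0377]
ee_rot: [-0.009, 1.0, -0.0, -0.0]
force: [-0.1, -0.2, -1.9]
finger_gap: 0.677
grasp_force: 27.6
```

Emit:
{"fn": "jog_arm", "kwargs": {"series": [0, 0, 0.2, 0, -1, 0, 0, 0.2, 0, -1, 0, 0, 0.2, 0, -1, 0, 0, 0.15, 0, -1, 0, 0, 0, 0, -1], "grip_force": 20}}

```text
t: 7.25
eef_pos: [0.4561, 0.0642, 0.0173]
ee_rot: [-0.009, 1.0, 0.001, 0.007]
force: [4.9, 0.6, 5.3]
finger_gap: 0.676
grasp_force: 29.1
```

```bash
python3 go.py 90.9 .447 .063 .035 .447 .063 .006
```

```text
t 7.25 tcp [0.4561 0.0642 0.0173] phi 91.00 tilt 0.76 F [4.9 0.6 5.3] gap 0.676 gf 29.1 J [-0.26  0.6   0.03  2.15 -0.04  0.38  1.39]
twist 0.10
to [0.447 0.063 0.035] units [ 0.3  -0.04 -0.59]
to [0.447 0.063 0.006] units [0.   0.   0.97]
```

Emit:
{"fn": "jog_arm", "kwargs": {"series": [0, 0, -0.3, 0, -1, 0.17, 0, -0.2, 0, -1, 0, 0, 0, 0, -1, 0, 0, 0, 0, -1]}}

```text
t: 7.58
eef_pos: [0.443, 0.0634, 0.0305]
ee_rot: [-0.009, 1.0, 0.0, -0.0]
force: [-0.1, 0.3, -0.9]
finger_gap: 0.676
grasp_force: 28.2
```

```bash
python3 go.py 90.9 .442 .063 .018 .447 .063 .006
```

```text
t 7.58 tcp [0.443  0.0634 0.0305] phi 91.06 tilt 0.01 F [-0.1  0.3 -0.9] gap 0.676 gf 28.2 J [-0.27  0.56  0.03  2.17 -0.04  0.41  1.39]
twist 0.16
to [0.442 0.063 0.018] units [ 0.03 -0.01  0.42]
to [0.447 0.063 0.006] units [-0.17 -0.    0.4 ]
```

Emit:
{"fn": "jog_arm", "kwargs": {"series": [0, 0, 0.2, 0, -1, 0, 0, 0.2, 0, -1, -0.07, 0, 0.15, 0, -1, -0.07, 0, 0.15, 0, -1, -0.03, 0, 0.1, 0, -1]}}

```text
t: 8.0
eef_pos: [0.4498, 0.0635, 0.0054]
ee_rot: [-0.009, 1.0, 0.0, 0.0]
force: [2.4, -0.1, 6.1]
finger_gap: 0.678
grasp_force: 29.4
```

Emit:
{"fn": "jog_arm", "kwargs": {"series": [0, 0, 0.05, 0, -1, 0, 0, 0.05, 0, -1, 0, 0, 0, 0, -1]}}

```text
t: 8.25
eef_pos: [0.4509, 0.0636, 0.0028]
ee_rot: [-0.009, 1.0, 0.0, 0.002]
force: [3.7, -1.2, 4.6]
finger_gap: 0.673
grasp_force: 29.3
```

```bash
python3 go.py 90.9 .447 .063 .006;python3 - <<'E'
from h import *
from cell import env
d=env.get_image("scene");cv2.imwrite("pics/s2.png",cv2.resize(d["frame"][190:310,190:350,::-1],None,fx=4,fy=4))
E
```

```text
t 8.25 tcp [0.4509 0.0636 0.0028] phi 91.03 tilt 0.17 F [ 3.7 -1.2  4.6] gap 0.673 gf 29.3 J [-0.26  0.63  0.03  2.16 -0.04  0.35  1.39]
twist 0.13
to [0.447 0.063 0.006] units [ 0.13 -0.02 -0.11]
```

View pics/s2.png

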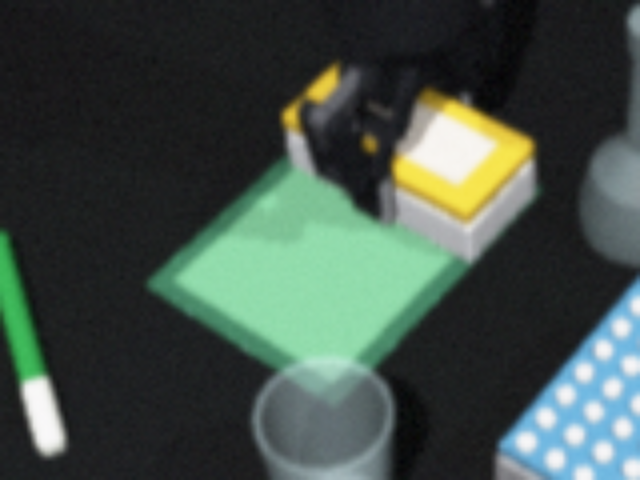

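Emit:
{"fn": "jog_arm", "kwargs": {"series": [0, 0, 0.08, 0, -1, 0, 0, 0, 0, -1, 0, 0, -0.05, 0, 0.45, 0, 0, -0.05, 0, 0.7, 0, 0, 0, 0, 1]}}

```text
t: 8.72
eef_pos: [0.4481, 0.0634, 0.0032]
ee_rot: [-0.009, 1.0, -0.0, -0.001]
force: [0.3, -0.5, -0.4]
finger_gap: 0.967
grasp_force: 0.0
```

Emit:
{"fn": "jog_arm", "kwargs": {"series": [0, 0, 0, 0, 1, 0, 0, -0.5, 0, 1, 0, 0, -1, 0, 1, 0, 0, -1, 0, 1, 0, 0, -1, 0, 1]}}

```text
t: 9.13
eef_pos: [0.4479, 0.0634, 0.1093]
ee_rot: [-0.009, 1.0, -0.0, -0.001]
force: [1.1, 0.2, -0.1]
finger_gap: 1.001
grasp_force: 0.0
```

Emit:
{"fn": "jog_arm", "kwargs": {"series": [0, 0, -1, 0, 1, 0, 0, -1, 0, 1, 0, 0, -1, 0, 1, -0.5, -0.5, 0, 0, 1, -0.5, -1, 0, 0, 1]}}

```text
t: 9.55
eef_pos: [0.4808, 0.0225, 0.2005]
ee_rot: [-0.013, 1.0, 0.001, 0.002]
force: [0.5, -0.1, -1.3]
finger_gap: 1.001
grasp_force: 0.0
```

Emit:
{"fn": "jog_arm", "kwargs": {"series": [-0.5, -1, 0, 4.5, 1, -0.5, -1, 0, 4.6, 1, -0.5, -1, 0, 4.8, 1, 0, 0, 0, 0, 1, 0, 0, 0, 0, 1]}}

```text
t: 9.97
eef_pos: [0.5187, -0.0753, 0.198]
ee_rot: [0.114, 0.994, -0.0, -0.0]
force: [-0.8, 0.8, -0.8]
finger_gap: 1.002
grasp_force: 0.0
```

```bash
python3 go.py 77.1 .57 -.25 .2
python3 - <<'E'
from h import *
from cell import env
np.set_printoptions(precision=4,suppress=True)
T=env.get_image("top");np.savez("pics/top2.npz",**T)
q,a=quad(cv2.inRange(hsv(T),(18,140,100),(34,255,255)),(240,230,400,360));p=plane(T,q,.042);print(q.tolist(),a,p[:,:2].tolist(),p.mean(0),np.linalg.norm(p-np.roll(p,-1,0),axis=1))
cv2.imwrite("pics/t2.png",cv2.resize(T["frame"][160:360,240:510,::-1],None,fx=2.5,fy=2.5))
E
```

```text
t 9.97 tcp [ 0.5187 -0.0753  0.198 ] phi 76.94 tilt 0.08 F [-0.8  0.8 -0.8] gap 1.002 gf 0.0 J [-0.09  0.37  0.18  1.91 -0.08  0.87  1.48]
twist -0.16
to [ 0.57 -0.25  0.2 ] units [-2.97 -5.29 -0.07]
[[286, 277], [286, 347], [251, 347], [253, 277]] 2312.5 [[0.5077478876902888, 0.03659962710361146], [0.3888235075855747, 0.03311840009734451], [0.3874806647203145, 0.09253569154927235], [0.5063110379399315, 0.09304473328415601]] [0.4476 0.0638 0.042 ] [0.119  0.0594 0.1188 0.0565]
```

View pics/t2.png

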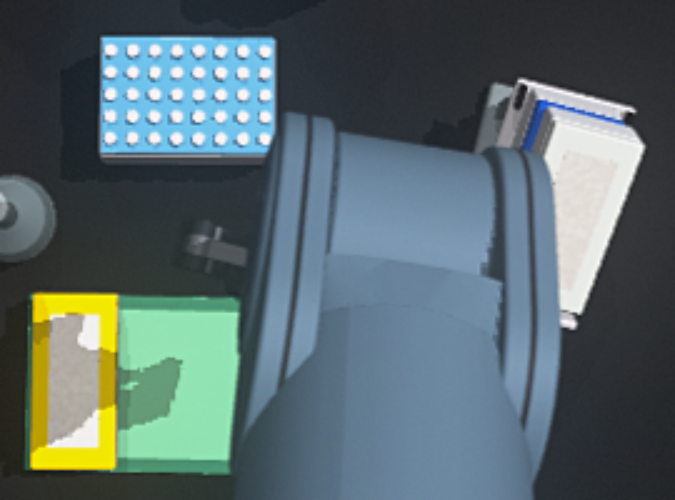

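Yellow is level on the pad at (0.448, 0.064), within its edges. In the crop the white box stands undisturbed in the stand, at about (590,190). Next is the white box.

Emit:
{"fn": "jog_arm", "kwargs": {"series": [-0.5, -0.88, 0, -0.16, 1, -0.5, -0.88, 0, 0, 1, -0.5, -0.88, 0, 0, 1, -0.5, -0.88, 0, 0, 1, -0.5, -0.88, 0, 0, 1]}}

```text
t: 10.43
eef_pos: [0.5634, -0.2175, 0.1983]
ee_rot: [0.109, 0.994, 0.001, -0.0]
force: [1.1, -0.0, 0.6]
finger_gap: 1.001
grasp_force: 0.0
```

Emit:
{"fn": "jog_arm", "kwargs": {"series": [-0.4, -0.7, 0, 0, 1, -0.1, -0.19, 0, 0, 1, 0, 0, 0, 0, 1, 0, 0, 0, 0, 1]}}

```text
t: 10.77
eef_pos: [0.5717, -0.2456, 0.1981]
ee_rot: [0.11, 0.994, 0.001, -0.001]
force: [-0.3, 0.2, 0.5]
finger_gap: 0.996
grasp_force: 0.0
```

```bash
python3 go.py 77.1 .5705 -.2503 .2 .5705 -.2503 .09
python3 - <<'E'
from h import *
from cell import env
np.set_printoptions(precision=4,suppress=True)
d=env.get_image("wrist");np.savez("pics/w2.npz",**d)
x,y,z=axes(-12.95,25)
g=cv2.inRange(hsv(d),(0,0,150),(180,60,255));m=np.zeros_like(g);m[60:400,235:420]=g[60:400,235:420]
c=max(cv2.findContours(m,cv2.RETR_EXTERNAL,cv2.CHAIN_APPROX_NONE)[0],key=cv2.contourArea)
q=cv2.approxPolyN(cv2.convexHull(c),4,ensure_convex=True).reshape(-1,2);p=onplane(d,q,np.array([.5455,-.2443,.162])-.04*z,z)
print(q.tolist(),p.mean(0),np.linalg.norm(p-np.roll(p,-1,0),axis=1))
E
```

```text
t 10.77 tcp [ 0.5717 -0.2456  0.1981] phi 77.42 tilt 0.12 F [-0.3  0.2  0.5] gap 0.996 gf 0.0 J [ 0.18  0.53  0.21  1.65 -0.13  0.97  1.79]
twist 0.32
to [ 0.5705 -0.2503  0.2   ] units [ 0.   -0.16 -0.06]
to [ 0.5705 -0.2503  0.09  ] units [0.   0.   3.67]
[[352, 134], [352, 351], [244, 351], [249, 134]] [ 0.5621 -0.2511  0.1261] [0.1183 0.057  0.1181 0.0574]
```

Emit:
{"fn": "jog_arm", "kwargs": {"series": [0, -0.19, 0.9, 0.3, 1, 0, 0, 0.9, 0, 1, 0, 0, 0.8, 0, 1, 0, 0, 0.6, 0, 1, 0, 0, 0.3, 0, 1]}}

```text
t: 11.23
eef_pos: [0.5693, -0.2501, 0.0911]
ee_rot: [0.112, 0.994, 0.001, -0.002]
force: [0.1, -0.0, -0.1]
finger_gap: 0.995
grasp_force: 0.0
```

Emit:
{"fn": "jog_arm", "kwargs": {"series": [0, 0, 0.1, 0, 1, 0, 0, 0, 0, 1]}}

```text
t: 11.4
eef_pos: [0.5707, -0.2521, 0.0905]
ee_rot: [0.112, 0.994, 0.0, -0.0]
force: [0.5, -0.1, -0.5]
finger_gap: 0.999
grasp_force: 0.0
```

```bash
python3 go.py 77.1 .5705 -.251 .09
```

```text
t 11.40 tcp [ 0.5707 -0.2521  0.0905] phi 77.10 tilt 0.05 F [ 0.5 -0.1 -0.5] gap 0.999 gf 0.0 J [ 0.21  0.67  0.18  1.71 -0.17  0.77  1.82]
twist -0.00
to [ 0.5705 -0.251   0.09  ] units [0.02 0.04 0.02]
```

Emit:
{"fn": "jog_arm", "kwargs": {"series": [0, 0, -0.03, 0, 0.5, 0, 0, -0.02, 0, 0, 0, 0, 0, 0, -1, 0, 0, 0, 0, -1, 0, 0, 0, 0, -1], "grip_force": 22}}

```text
t: 11.82
eef_pos: [0.5717, -0.2538, 0.0939]
ee_rot: [0.113, 0.994, -0.0, 0.001]
force: [-1.7, 0.4, 7.1]
finger_gap: 0.678
grasp_force: 24.9
```

Emit:
{"fn": "jog_arm", "kwargs": {"series": [0, 0, -0.4, 0, -1, 0, 0, -0.8, 0, -1, 0, 0, -1, 0, -1, 0, 0, -1, 0, -1, 0, 0, -0.9, 0, -1]}}

```text
t: 12.23
eef_pos: [0.5705, -0.2537, 0.2177]
ee_rot: [0.113, 0.994, -0.0, 0.0]
force: [1.2, -0.1, -0.4]
finger_gap: 0.678
grasp_force: 24.2
```

Emit:
{"fn": "jog_arm", "kwargs": {"series": [0, 0, -0.3, -5, -1, 0, 0, 0, -5, -1, 0, 0, 0, -3.8, -1, 0, 0, 0, 0, -1]}}

```text
t: 12.57
eef_pos: [0.5705, -0.2536, 0.2252]
ee_rot: [-0.008, 1.0, -0.0, 0.0]
force: [-0.2, 0.2, -1.7]
finger_gap: 0.674
grasp_force: 24.3
```

```bash
python3 go.py 90.9 .431 -.035 .2 .431 -.035 .036
```

```text
t 12.57 tcp [ 0.5705 -0.2536  0.2252] phi 90.92 tilt 0.05 F [-0.2  0.2 -1.7] gap 0.674 gf 24.3 J [ 0.23  0.5   0.17  1.63 -0.09  1.02  2.01]
twist 0.02
to [ 0.431 -0.035  0.2  ] units [4.54 7.36 0.84]
to [ 0.431 -0.035  0.036] units [0.   0.   5.47]
```

Emit:
{"fn": "jog_arm", "kwargs": {"series": [0.5, 0.82, 0, 0, -1, 0.5, 0.82, 0, 0, -1, 0.5, 0.82, 0, 0, -1, 0.5, 0.82, 0, 0, -1, 0.5, 0.82, 0, 0, -1]}}

```text
t: 12.98
eef_pos: [0.4928, -0.1306, 0.2244]
ee_rot: [-0.006, 1.0, 0.0, 0.0]
force: [0.3, 0.2, -1.3]
finger_gap: 0.677
grasp_force: 24.4
```

Emit:
{"fn": "jog_arm", "kwargs": {"series": [0.5, 0.82, 0, 0, -1, 0.5, 0.82, 0.1, 0, -1, 0.5, 0.82, 0.2, 0, -1, 0.4, 0.6, 0.4, 0, -1, 0.14, 0.2, 0.7, 0, -1]}}

```text
t: 13.4
eef_pos: [0.4307, -0.0319, 0.1834]
ee_rot: [-0.007, 1.0, 0.001, 0.001]
force: [1.2, -0.2, -2.2]
finger_gap: 0.68
grasp_force: 24.5
```

Emit:
{"fn": "jog_arm", "kwargs": {"series": [0, 0, 1, 0, -1, 0, 0, 1, 0, -1, 0, 0, 1, 0, -1, 0, 0, 0.6, 0, -1, 0, 0, 0.3, 0, -1]}}

```text
t: 13.82
eef_pos: [0.4299, -0.0347, 0.0633]
ee_rot: [-0.006, 1.0, -0.0, -0.002]
force: [0.1, 0.1, -0.7]
finger_gap: 0.677
grasp_force: 24.4
```

Emit:
{"fn": "jog_arm", "kwargs": {"series": [0, 0, 0, 0, -1, 0, 0, 0, 0, -1]}}

```text
t: 13.98
eef_pos: [0.4317, -0.0348, 0.0656]
ee_rot: [-0.006, 1.0, -0.0, 0.0]
force: [-0.1, 0.4, -1.3]
finger_gap: 0.679
grasp_force: 24.4
```

```bash
python3 go.py 90.9 .431 -.035 .034
```

```text
t 13.98 tcp [ 0.4317 -0.0348  0.0656] phi 90.74 tilt 0.02 F [-0.1  0.4 -1.3] gap 0.679 gf 24.4 J [-0.07  0.47  0.06  2.2  -0.06  0.47  1.61]
twist -0.16
to [ 0.431 -0.035  0.034] units [ 0.02 -0.01  1.05]
```

Emit:
{"fn": "jog_arm", "kwargs": {"series": [0, 0, 0.6, 0, -1, 0, 0, 0.4, 0, -1, 0, 0, 0.15, 0, -1, 0, 0, 0, 0, -1]}}

```text
t: 14.32
eef_pos: [0.432, -0.0347, 0.0311]
ee_rot: [-0.007, 1.0, -0.0, 0.0]
force: [-0.8, 0.4, -1.5]
finger_gap: 0.674
grasp_force: 24.6
```

Emit:
{"fn": "jog_arm", "kwargs": {"series": [-0.15, 0, 0.17, 0, -1, -0.12, 0, 0.17, 0, -1, -0.09, 0, 0.17, 0, -1, -0.07, 0, 0.17, 0, -1, -0.04, 0, 0.17, 0, -1]}}

```text
t: 14.73
eef_pos: [0.4494, -0.0345, 0.0058]
ee_rot: [-0.007, 1.0, -0.0, 0.003]
force: [4.8, 0.3, 6.3]
finger_gap: 0.678
grasp_force: 25.4
```

Emit:
{"fn": "jog_arm", "kwargs": {"series": [0, 0, 0.08, 0, -1, 0, 0, 0.05, 0, -1, 0, 0, 0, 0, -1]}}

```text
t: 14.98
eef_pos: [0.45, -0.0344, 0.0033]
ee_rot: [-0.007, 1.0, 0.0, 0.004]
force: [0.4, 0.9, 24.9]
finger_gap: 0.672
grasp_force: 28.2
```

```bash
python3 go.py 90.9 .445 -.035 .003
```

```text
t 14.98 tcp [ 0.45   -0.0344  0.0033] phi 90.80 tilt 0.45 F [ 0.4  0.9 24.9] gap 0.672 gf 28.2 J [-0.06  0.62  0.04  2.17 -0.07  0.34  1.62]
twist -0.10
to [ 0.445 -0.035  0.003] units [ 0.17 -0.02  0.01]
```

Emit:
{"fn": "jog_arm", "kwargs": {"series": [0.05, 0, -0.13, 0, -1, 0.12, 0, -0.03, 0, -1, 0, 0, 0.02, 0, -1, 0, 0, 0.03, 0, -1, 0, 0, 0, 0, -1]}}

```text
t: 15.4
eef_pos: [0.4399, -0.0345, 0.004]
ee_rot: [-0.007, 1.0, -0.0, -0.0]
force: [-0.3, -0.1, -1.3]
finger_gap: 0.675
grasp_force: 25.2
```

Emit:
{"fn": "jog_arm", "kwargs": {"series": [0, 0, 0, 0, 0.45, 0, 0, -0.05, 0, 0.7, 0, 0, 0, 0, 1, 0, 0, 0, 0, 1, 0, 0, -0.5, 0, 1]}}

```text
t: 15.82
eef_pos: [0.4389, -0.0344, 0.0197]
ee_rot: [-0.007, 1.0, 0.0, -0.002]
force: [-0.3, 0.5, 0.9]
finger_gap: 1.002
grasp_force: 0.0
```

Emit:
{"fn": "jog_arm", "kwargs": {"series": [0, 0, -1, 0, 1, 0, 0, -1, 0, 1, 0, 0, -1, 0, 1, 0, 0, -1, 0, 1, 0, 0, -1, 0, 1]}}

```text
t: 16.23
eef_pos: [0.4399, -0.0345, 0.1726]
ee_rot: [-0.007, 1.0, -0.0, 0.0]
force: [1.4, 0.1, 1.1]
finger_gap: 1.002
grasp_force: 0.0
```

Emit:
{"fn": "jog_arm", "kwargs": {"series": [-0.5, -0.5, 0, 0, 1, -0.5, -1, 0, 0, 1, -0.5, -1, 0, 4.5, 1, -0.5, -1, 0, 4.6, 1, -0.5, -1, 0, 4.6, 1]}}

```text
t: 16.65
eef_pos: [0.5108, -0.1728, 0.1712]
ee_rot: [0.114, 0.994, 0.0, 0.0]
force: [0.9, 0.2, 0.1]
finger_gap: 1.0
grasp_force: 0.0
```

```bash
python3 go.py 77.1 .587 -.256 .16
python3 - <<'E'
from h import *
from cell import env
np.set_printoptions(precision=4,suppress=True)
T=env.get_image("top");S=env.get_image("scene")
cv2.imwrite("pics/t3.png",np.hstack([cv2.resize(T["frame"][260:360,230:360,::-1],None,fx=3,fy=3),cv2.resize(S["frame"][200:300,200:330,::-1],None,fx=3,fy=3)]))
E
```

```text
t 16.65 tcp [ 0.5108 -0.1728  0.1712] phi 76.94 tilt 0.05 F [0.9 0.2 0.1] gap 1.0 gf 0.0 J [ 0.1   0.43  0.18  1.9  -0.1   0.83  1.68]
twist -0.16
to [ 0.587 -0.256  0.16 ] units [-3.09 -2.14  0.37]
```

View pics/t3.png

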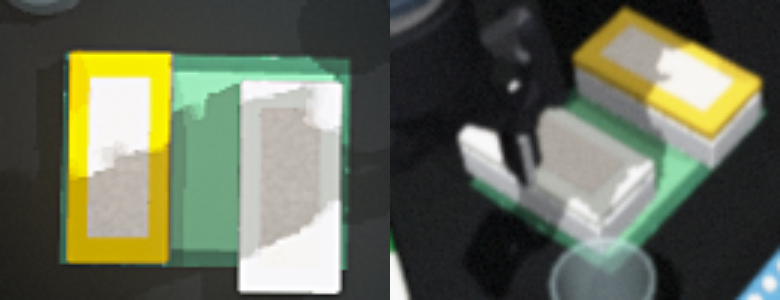

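White sits level but overhangs the pad's near edge by about 15 mm (its lower edge is at crop row 292, the pad's at 265). I'll regrip it and shift it forward.

```bash
python3 - <<'E'
from h import *
np.set_printoptions(precision=4,suppress=True)
T=load("top0")
p=plane(T,[[310,287.3],[343.7,287.3],[343.7,357.3],[309.3,357.3]],.042);print(p,p.mean(0),np.linalg.norm(p-np.roll(p,-1,0),axis=1))
E
python3 go.py 90.9 .431 -.035 .15 .431 -.035 .004
```

```text
[[ 0.4912 -0.005   0.042 ]
 [ 0.4926 -0.0629  0.042 ]
 [ 0.3737 -0.0656  0.042 ]
 [ 0.3724 -0.007   0.042 ]] [ 0.4324 -0.0351  0.042 ] [0.0579 0.119  0.0586 0.1188]
t 16.75 tcp [ 0.5107 -0.1779  0.1714] phi 76.57 tilt 0.25 F [-0.6  0.4 -0.8] gap 1.0 gf 0.0 J [ 0.1   0.43  0.19  1.89 -0.1   0.82  1.68]
twist -14.33
to [ 0.431 -0.035  0.15 ] units [2.58 4.8  0.71]
to [ 0.431 -0.035  0.004] units [0.   0.   4.87]
```

Emit:
{"fn": "jog_arm", "kwargs": {"series": [0, 0, 0, -4.7, 1, 0, 0, 0, -4.7, 1, 0, 0, 0, -4.5, 1, 0.52, 0.95, 0.1, 0, 1, 0.52, 0.95, 0.1, 0, 1]}}

```text
t: 17.17
eef_pos: [0.4775, -0.1155, 0.1649]
ee_rot: [-0.008, 1.0, -0.0, 0.0]
force: [0.1, 1.2, -0.7]
finger_gap: 1.0
grasp_force: 0.0
```

Emit:
{"fn": "jog_arm", "kwargs": {"series": [0.52, 0.95, 0.1, 0, 1, 0.52, 0.95, 0.1, 0, 1, 0.4, 0.75, 0.2, 0, 1, 0.05, 0.15, 0, 0, 1, 0, 0, 0, 0, 1]}}

```text
t: 17.58
eef_pos: [0.4305, -0.0301, 0.1529]
ee_rot: [-0.011, 1.0, 0.0, -0.001]
force: [0.2, 0.3, 1.1]
finger_gap: 1.0
grasp_force: 0.0
```

```bash
python3 go.py 90.9 .4324 -.035 .15 .4324 -.035 .006
```

```text
t 17.58 tcp [ 0.4305 -0.0301  0.1529] phi 91.25 tilt 0.07 F [0.2 0.3 1.1] gap 1.0 gf 0.0 J [-0.1   0.29  0.08  2.16 -0.04  0.69  1.59]
twist 0.35
to [ 0.4324 -0.035   0.15  ] units [-0.06 -0.17  0.1 ]
to [ 0.4324 -0.035   0.006 ] units [0.  0.  4.8]
```

Emit:
{"fn": "jog_arm", "kwargs": {"series": [-0.05, -0.15, 1, 0.3, 1, 0, 0, 1, 0, 1, 0, 0, 1, 0, 1, 0, 0, 0.8, 0, 1, 0, 0, 0.6, 0, 1]}}

```text
t: 18.0
eef_pos: [0.4332, -0.0378, 0.0192]
ee_rot: [-0.006, 1.0, -0.0, -0.0]
force: [0.2, -0.3, -0.3]
finger_gap: 1.003
grasp_force: 0.0
```

Emit:
{"fn": "jog_arm", "kwargs": {"series": [0, 0, 0.4, 0, 1, 0, 0, 0, 0, 1, 0, 0, 0, 0, 0.5, 0, 0, 0, 0, -1, 0, 0, 0, 0, -1]}}

```text
t: 18.42
eef_pos: [0.4343, -0.0368, 0.01]
ee_rot: [-0.006, 1.0, -0.0, 0.001]
force: [-0.1, 0.1, -1.3]
finger_gap: 0.678
grasp_force: 23.9
```

Emit:
{"fn": "jog_arm", "kwargs": {"series": [0, 0, 0, 0, -1, 0, 0, 0, 0, -1, 0, 0, -0.2, 0, -1, 0, 0, -0.1, 0, -1, 0, 0, 0, 0, -1]}}

```text
t: 18.83
eef_pos: [0.4335, -0.0364, 0.0188]
ee_rot: [-0.006, 1.0, 0.0, 0.001]
force: [0.2, -0.1, -0.5]
finger_gap: 0.674
grasp_force: 24.3
```

```bash
python3 go.py 90.9 .4455 -.035 .006
```

```text
t 18.83 tcp [ 0.4335 -0.0364  0.0188] phi 90.71 tilt 0.07 F [ 0.2 -0.1 -0.5] gap 0.674 gf 24.3 J [-0.06  0.58  0.05  2.21 -0.07  0.36  1.63]
twist -0.19
to [ 0.4455 -0.035   0.006 ] units [-0.4   0.04  0.43]
```

Emit:
{"fn": "jog_arm", "kwargs": {"series": [-0.2, 0.02, 0, -0.2, -1, -0.2, 0.02, 0, 0, -1, 0, 0, 0.15, 0, -1, 0, 0, 0.13, 0, -1, 0, 0, 0.04, 0, -1]}}

```text
t: 19.25
eef_pos: [0.4462, -0.0349, 0.0091]
ee_rot: [-0.008, 1.0, 0.0, 0.001]
force: [-7.9, 1.4, 45.5]
finger_gap: 0.677
grasp_force: 30.4
```

Emit:
{"fn": "jog_arm", "kwargs": {"series": [0, 0, 0, 0, -1, 0, 0, 0, 0, 0.45, 0, 0, 0, 0, 0.8, 0, 0, 0, 0, 1, 0, 0, -0.5, 0, 1]}}

```text
t: 19.67
eef_pos: [0.4432, -0.035, 0.0216]
ee_rot: [-0.008, 1.0, -0.0, -0.002]
force: [-0.7, 0.7, 0.0]
finger_gap: 1.001
grasp_force: 0.0
```

Emit:
{"fn": "jog_arm", "kwargs": {"series": [0, 0, -1, 0, 1, 0, 0, -1, 0, 1, 0, 0, -1, 0, 1, 0, 0, -1, 0, 1, 0, 0, -1, 0, 1]}}

```text
t: 20.08
eef_pos: [0.4445, -0.0352, 0.1744]
ee_rot: [-0.008, 1.0, -0.0, -0.0]
force: [1.1, 1.0, -0.6]
finger_gap: 0.999
grasp_force: 0.0
```

Emit:
{"fn": "jog_arm", "kwargs": {"series": [-0.5, -0.5, 0, 0, 1, -0.5, -1, 0, 0, 1, -0.5, -1, 0, 4.5, 1, -0.5, -1, 0, 4.6, 1, -0.5, -1, 0, 4.6, 1]}}

```text
t: 20.5
eef_pos: [0.5156, -0.1731, 0.173]
ee_rot: [0.113, 0.994, 0.0, -0.0]
force: [0.3, 0.8, -0.4]
finger_gap: 1.001
grasp_force: 0.0
```

```bash
python3 go.py 77.1 .587 -.256 .16
python3 - <<'E'
from h import *
from cell import env
np.set_printoptions(precision=4,suppress=True)
T=env.get_image("top");np.savez("pics/top4.npz",**T)
g=cv2.inRange(hsv(T),(0,0,110),(180,55,255))
q,a=quad(g,(298,270,360,365));p=plane(T,q,.042);print(q.tolist(),a,p[:,:2].tolist(),p.mean(0),np.linalg.norm(p-np.roll(p,-1,0),axis=1))
E
```

```text
t 20.50 tcp [ 0.5156 -0.1731  0.173 ] phi 77.04 tilt 0.01 F [ 0.3  0.8 -0.4] gap 1.001 gf 0.0 J [ 0.09  0.43  0.19  1.88 -0.11  0.84  1.68]
twist -0.06
to [ 0.587 -0.256  0.16 ] units [-2.94 -2.16  0.43]
[[344, 280], [344, 350], [310, 350], [310, 280]] 2327.5 [[0.5051359921592095, -0.06309712244851252], [0.38598767624011326, -0.06583545203033982], [0.38468441437164724, -0.007858057282114627], [0.5036562636227008, -0.004684695652242157]] [ 0.4449 -0.0354  0.042 ] [0.1192 0.058  0.119  0.0584]
```

Emit:
{"fn": "jog_arm", "kwargs": {"series": [-0.7, -0.5, 0, 0, 1, -0.7, -0.5, 0, 0, 1, -0.7, -0.5, 0, 0, 1, -0.6, -0.45, 0, 0, 1, -0.24, -0.2, 0.2, 0, 1]}}

```text
t: 20.97
eef_pos: [0.5883, -0.2572, 0.1676]
ee_rot: [0.112, 0.994, -0.001, 0.001]
force: [-0.3, -1.5, 1.1]
finger_gap: 1.002
grasp_force: 0.0
```

Emit:
{"fn": "jog_arm", "kwargs": {"series": [0, 0, 0.4, 0, 1, 0, 0, 0.4, 0, 1, 0, 0, 0.4, 0, 1, 0, 0, 0, 0, 1, 0, 0, 0, 0, 1]}}

```text
t: 21.38
eef_pos: [0.5854, -0.253, 0.13]
ee_rot: [0.111, 0.994, 0.001, -0.002]
force: [-0.5, -0.5, -0.1]
finger_gap: 0.998
grasp_force: 0.0
```

```bash
python3 go.py 77.1 .5877 -.256 .06;  python3 - <<'E'
from h import *
from cell import env
np.set_printoptions(precision=4,suppress=True)
d=env.get_image("wrist");np.savez("pics/w3.npz",**d)
x,y,z=axes(-12.95,25)
g=cv2.inRange(hsv(d),(100,120,60),(130,255,255));q,a=quad(g,(180,40,460,420));p=onplane(d,q,np.array([.5455,-.2443,.162])-.08*z,z)
print(q.tolist(),a,p.mean(0),p.mean(0)-.02*z,np.linalg.norm(p-np.roll(p,-1,0),axis=1))
E
```

```text
t 21.38 tcp [ 0.5854 -0.253   0.13  ] phi 77.27 tilt 0.19 F [-0.5 -0.5 -0.1] gap 0.998 gf 0.0 J [ 0.21  0.64  0.19  1.65 -0.15  0.87  1.8 ]
twist 0.17
to [ 0.5877 -0.256   0.06  ] units [-0.1  -0.08  2.33]
[[375, 145], [377, 397], [252, 397], [257, 145]] 30290.0 [ 0.5799 -0.2506  0.09  ] [ 0.5882 -0.2525  0.0719] [0.1187 0.0572 0.1186 0.0575]
```

Emit:
{"fn": "jog_arm", "kwargs": {"series": [-0.07, 0, 0.7, 0, 1, 0, 0, 0.7, 0, 1, 0, 0, 0.5, 0, 1, 0, 0, 0.3, 0, 1, 0, 0, 0.1, 0, 1]}}

```text
t: 21.85
eef_pos: [0.5882, -0.2544, 0.0615]
ee_rot: [0.111, 0.994, 0.0, -0.001]
force: [0.0, 0.3, -0.2]
finger_gap: 0.994
grasp_force: 0.0
```

Emit:
{"fn": "jog_arm", "kwargs": {"series": [0, 0, 0, 0, 1, 0, 0, 0, 0, 0.6]}}

```text
t: 22.02
eef_pos: [0.5894, -0.2552, 0.0634]
ee_rot: [0.111, 0.994, -0.0, 0.001]
force: [0.1, -1.0, 0.2]
finger_gap: 0.882
grasp_force: 0.0
```

Emit:
{"fn": "jog_arm", "kwargs": {"series": [0, 0, 0, 0, -1, 0, 0, 0, 0, -1, 0, 0, 0, 0, -1, 0, 0, 0, 0, -1], "grip_force": 22}}

```text
t: 22.35
eef_pos: [0.5896, -0.2552, 0.0637]
ee_rot: [0.111, 0.994, -0.0, 0.001]
force: [-0.6, 1.3, 7.1]
finger_gap: 0.674
grasp_force: 25.0
```

```bash
python3 go.py 77.1 .5877 -.256 .06
```

```text
t 22.35 tcp [ 0.5896 -0.2552  0.0637] phi 77.21 tilt 0.11 F [-0.6  1.3  7.1] gap 0.674 gf 25.0 J [ 0.22  0.73  0.17  1.67 -0.17  0.75  1.82]
twist 0.11
to [ 0.5877 -0.256   0.06  ] units [ 0.05 -0.04  0.12]
```

Emit:
{"fn": "jog_arm", "kwargs": {"series": [0, 0, -0.4, 0, -1, 0, 0, -0.9, 0, -1, 0, 0, -1, 0, -1, 0, 0, -1, 0, -1, 0, 0, -1, 0, -1]}}

```text
t: 22.77
eef_pos: [0.5882, -0.255, 0.1932]
ee_rot: [0.112, 0.994, -0.0, -0.0]
force: [1.1, -0.4, -2.0]
finger_gap: 0.676
grasp_force: 24.5
```

Emit:
{"fn": "jog_arm", "kwargs": {"series": [0, 0, -1, -6, -1, 0, 0, -1, -6.5, -1, 0, 0, -0.2, -6.5, -1, 0, 0, 0, -6.2, -1, 0, 0, 0, 0, -1]}}

```text
t: 23.18
eef_pos: [0.5887, -0.2553, 0.2589]
ee_rot: [-0.11, 0.994, -0.0, 0.001]
force: [0.4, -0.2, -3.0]
finger_gap: 0.676
grasp_force: 24.6
```

```bash
python3 go.py 102.4 .613 .296 .25 .613 .296 .125
```

```text
t 23.18 tcp [ 0.5887 -0.2553  0.2589] phi 102.60 tilt 0.10 F [ 0.4 -0.2 -3. ] gap 0.676 gf 24.6 J [ 0.26  0.5   0.11  1.54 -0.06  1.11  2.18]
twist 0.20
to [0.613 0.296 0.25 ] units [-4.74 17.77  0.3 ]
to [0.613 0.296 0.125] units [0.   0.   4.17]
```

Emit:
{"fn": "jog_arm", "kwargs": {"series": [-0.15, 0.6, 0, 0, -1, -0.26, 0.98, 0, 0, -1, -0.26, 0.98, 0, 0, -1, -0.26, 0.98, 0, 0, -1, -0.26, 0.98, 0, 0, -1]}}

```text
t: 23.6
eef_pos: [0.5936, -0.1135, 0.257]
ee_rot: [-0.106, 0.994, 0.0, -0.001]
force: [-0.1, -0.3, -2.1]
finger_gap: 0.679
grasp_force: 24.6
```

Emit:
{"fn": "jog_arm", "kwargs": {"series": [-0.26, 0.98, 0, 0, -1, -0.26, 0.98, 0, 0, -1, -0.26, 0.98, 0, 0, -1, -0.26, 0.98, 0, 0, -1, -0.26, 0.98, 0, 0, -1]}}

```text
t: 24.02
eef_pos: [0.6002, 0.0383, 0.2571]
ee_rot: [-0.106, 0.994, -0.0, -0.001]
force: [0.2, -0.1, -2.3]
finger_gap: 0.672
grasp_force: 24.6
```

Emit:
{"fn": "jog_arm", "kwargs": {"series": [-0.26, 0.98, 0, 0, -1, -0.26, 0.98, 0, 0, -1, -0.26, 0.98, 0, 0, -1, -0.26, 0.98, 0, 0, -1, -0.26, 0.98, 0, 0, -1]}}

```text
t: 24.43
eef_pos: [0.6068, 0.1901, 0.257]
ee_rot: [-0.106, 0.994, -0.0, -0.001]
force: [-0.0, -0.3, -2.9]
finger_gap: 0.679
grasp_force: 24.6
```

Emit:
{"fn": "jog_arm", "kwargs": {"series": [-0.26, 0.98, 0, 0, -1, -0.26, 0.98, 0, 0, -1, -0.26, 0.98, 0, 0, -1, -0.1, 0.4, 0, 0, -1, 0, 0, 0, 0, -1]}}

```text
t: 24.85
eef_pos: [0.6097, 0.2976, 0.2565]
ee_rot: [-0.11, 0.994, 0.001, -0.001]
force: [0.3, 0.5, -2.6]
finger_gap: 0.679
grasp_force: 24.7
```

```bash
python3 go.py 102.4 .613 .296 .25 .613 .296 .125
```

```text
t 24.85 tcp [0.6097 0.2976 0.2565] phi 102.59 tilt 0.17 F [ 0.3  0.5 -2.6] gap 0.679 gf 24.7 J [-0.51  0.57 -0.02  1.43  0.01  1.15  1.26]
twist 0.19
to [0.613 0.296 0.25 ] units [-0.1  -0.07  0.22]
to [0.613 0.296 0.125] units [0.   0.   4.17]
```

Descend to just above contact, then arc it level.

Emit:
{"fn": "jog_arm", "kwargs": {"series": [-0.08, -0.05, 1, 0.2, -1, 0, 0, 1, 0, -1, 0, 0, 1, 0, -1, 0, 0, 0.8, 0, -1, 0, 0, 0.5, 0, -1]}}

```text
t: 25.27
eef_pos: [0.6127, 0.2886, 0.1248]
ee_rot: [-0.104, 0.995, -0.002, -0.002]
force: [-0.9, -0.7, -2.6]
finger_gap: 0.677
grasp_force: 24.6
```

Emit:
{"fn": "jog_arm", "kwargs": {"series": [0, 0, 0.15, 0, -1, 0, 0, 0, 0, -1, 0, 0, 0, 0, -1]}}

```text
t: 25.52
eef_pos: [0.6151, 0.291, 0.1248]
ee_rot: [-0.105, 0.994, -0.0, 0.001]
force: [-0.7, 0.9, -1.1]
finger_gap: 0.675
grasp_force: 24.6
```

Emit:
{"fn": "jog_arm", "kwargs": {"series": [0, 0, 0.15, 0, -1, 0, 0, 0.15, 0, -1, -0.08, 0, 0.12, 0, -1, -0.1, 0, 0.12, 0, -1, 0, 0, 0, 0, -1]}}

```text
t: 25.93
eef_pos: [0.6205, 0.2931, 0.1079]
ee_rot: [-0.106, 0.994, 0.0, 0.001]
force: [0.6, -0.4, 1.4]
finger_gap: 0.672
grasp_force: 24.9
```

```bash
python3 go.py 102.4 .6268 .2991 .0867
```

```text
t 25.93 tcp [0.6205 0.2931 0.1079] phi 102.19 tilt 0.07 F [ 0.6 -0.4  1.4] gap 0.672 gf 24.9 J [-0.49  0.73 -0.02  1.52  0.02  0.89  1.27]
twist -0.21
to [0.6268 0.2991 0.0867] units [-0.25  0.15  0.71]
```

Emit:
{"fn": "jog_arm", "kwargs": {"series": [-0.12, 0.03, 0.15, 0, -1, -0.1, 0.03, 0.15, -0.2, -1, -0.08, 0.03, 0.15, 0, -1, -0.06, 0.03, 0.12, 0, -1, 0, 0, 0, 0, -1]}}

```text
t: 26.35
eef_pos: [0.6314, 0.298, 0.0904]
ee_rot: [-0.108, 0.994, -0.0, 0.001]
force: [2.6, -0.4, 2.7]
finger_gap: 0.677
grasp_force: 25.2
```

Emit:
{"fn": "jog_arm", "kwargs": {"series": [-0.03, 0, 0.08, 0, -1, 0, 0, 0, 0, -1]}}

```text
t: 26.52
eef_pos: [0.6315, 0.2987, 0.0883]
ee_rot: [-0.108, 0.994, 0.0, 0.001]
force: [3.7, -1.8, 3.1]
finger_gap: 0.676
grasp_force: 25.3
```

```bash
python3 go.py 102.4 .6268 .2991 .0867
```

```text
t 26.52 tcp [0.6315 0.2987 0.0883] phi 102.39 tilt 0.11 F [ 3.7 -1.8  3.1] gap 0.676 gf 25.3 J [-0.49  0.78 -0.02  1.49  0.02  0.88  1.27]
twist -0.01
to [0.6268 0.2991 0.0867] units [0.15 0.05 0.05]
```

Emit:
{"fn": "jog_arm", "kwargs": {"series": [-0.02, 0, 0.08, 0, -1, 0, 0, 0, 0, -1]}}

```text
t: 26.68
eef_pos: [0.6318, 0.2992, 0.0861]
ee_rot: [-0.108, 0.994, 0.0, 0.001]
force: [3.9, -0.3, 5.2]
finger_gap: 0.675
grasp_force: 25.5
```

Emit:
{"fn": "jog_arm", "kwargs": {"series": [0, 0, 0.07, 0, -1, 0, 0, 0, 0, -1]}}

```text
t: 26.85
eef_pos: [0.6315, 0.2996, 0.084]
ee_rot: [-0.108, 0.994, 0.0, 0.001]
force: [4.3, -0.2, 4.2]
finger_gap: 0.678
grasp_force: 25.6
```

Emit:
{"fn": "jog_arm", "kwargs": {"series": [0, 0, 0.05, 0, -1, 0, 0, 0, 0, -1]}}

```text
t: 27.02
eef_pos: [0.6315, 0.2996, 0.0836]
ee_rot: [-0.108, 0.994, 0.0, 0.001]
force: [1.7, -1.6, 11.0]
finger_gap: 0.676
grasp_force: 26.3
```

Emit:
{"fn": "jog_arm", "kwargs": {"series": [0, 0, -0.04, 0, 0.45, 0, 0, 0, 0, 0.7, 0, 0, 0, 0, 1, 0, 0, -0.3, 0, 1, 0, 0, -0.9, 0, 1]}}

```text
t: 27.43
eef_pos: [0.6272, 0.2976, 0.1153]
ee_rot: [-0.108, 0.994, -0.002, -0.004]
force: [-1.1, -0.1, -1.2]
finger_gap: 0.999
grasp_force: 0.0
```

Emit:
{"fn": "jog_arm", "kwargs": {"series": [0, 0, -1, 0, 1, 0, 0, -1, 0, 1, 0, 0, -0.9, 0, 1, 0, 0, 0, 0, 1, 0, 0, 0, 0, 1]}}

```text
t: 27.85
eef_pos: [0.6317, 0.2996, 0.2088]
ee_rot: [-0.108, 0.994, 0.001, 0.002]
force: [-0.0, -0.3, -1.0]
finger_gap: 0.999
grasp_force: 0.0
```

```bash
python3 go.py 102.4 .6268 .2991 .0867
python3 - <<'E'
from h import *
from cell import env
np.set_printoptions(precision=4,suppress=True)
d=env.get_image("wrist");np.savez("pics/w4.npz",**d);cv2.imwrite("pics/w4.png",d["frame"][...,::-1])
g=cv2.inRange(hsv(d),(100,120,60),(130,255,255));q,a=quad(g,(150,20,500,450));p=plane(d,q,.116)
e=p-np.roll(p,-1,0);print(q.tolist(),p.tolist(),p.mean(0),np.linalg.norm(e,axis=1),np.degrees(np.arctan2(e[:,1],e[:,0])))
E
```

```text
t 27.85 tcp [0.6317 0.2996 0.2088] phi 102.41 tilt 0.20 F [-0.  -0.3 -1. ] gap 0.999 gf 0.0 J [-0.5   0.64 -0.02  1.41  0.01  1.08  1.27]
twist 0.01
to [0.6268 0.2991 0.0867] units [0.16 0.02 4.07]
[[367, 120], [359, 314], [269, 314], [261, 120]] [[0.5581248660861751, 0.31303708202841546, 0.11599999999999999], [0.6743661679384618, 0.3384481105726085, 0.11599999999999999], [0.6866033195099349, 0.2826035004808415, 0.11599999999999999], [0.5704307865288027, 0.25703180142841503, 0.11599999999999999]] [0.6224 0.2978 0.116 ] [0.119  0.0572 0.119  0.0573] [-167.6688  102.3598   12.4139  -77.6075]
```

View pics/w4.png

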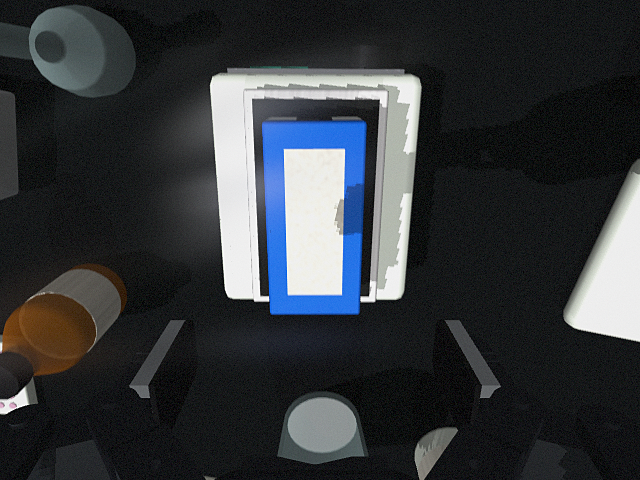

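The wrist view shows the blue lid with corners (261,120), (367,120), (359,314) and (269,314), level and square to the platform. I'll check its centring against the platform's black edges at (253,99), (379,99) and (260,297), (370,297).

```bash
python3 - <<'E'
from h import *
np.set_printoptions(precision=4,suppress=True)
d=load("w4");p=plane(d,[[253,99],[379,99],[245,90],[388,90],[260,296],[371,296]],.076)
x,y,_=axes(12.4,0);b=np.array([.6224,.2978,.076])
print(np.c_[(p-b)@x,(p-b)@y])
E
python3 go.py 90.9 .4455 -.035 .2
```

```text
[[-0.0695 -0.038 ]
 [-0.0695  0.0405]
 [-0.0748 -0.0427]
 [-0.0748  0.0458]
 [ 0.0675 -0.0396]
 [ 0.0675  0.0417]]
t 27.90 tcp [0.6306 0.2991 0.2068] phi 102.42 tilt 0.02 F [ 0.2  0.2 -0.9] gap 1.002 gf 0.0 J [-0.5   0.64 -0.02  1.42  0.01  1.08  1.27]
twist 11.52
to [ 0.4455 -0.035   0.2   ] units [  6.34 -11.04   0.23]
```

Blue is level, square and within about 1.5 mm of centre, so I'm moving on to the white box.

Emit:
{"fn": "jog_arm", "kwargs": {"series": [0, 0, -0.5, 5.7, 1, 0, 0, 0, 5.8, 1, 0.54, -0.94, 0, 0, 1, 0.54, -0.94, 0, 0, 1, 0.54, -0.94, 0, 0, 1]}}

```text
t: 28.32
eef_pos: [0.5816, 0.2125, 0.2194]
ee_rot: [-0.009, 1.0, -0.001, -0.002]
force: [0.4, -0.6, 0.6]
finger_gap: 0.996
grasp_force: 0.0
```

Emit:
{"fn": "jog_arm", "kwargs": {"series": [0.54, -0.94, 0, 0, 1, 0.54, -0.94, 0, 0, 1, 0.54, -0.94, 0, 0, 1, 0.54, -0.94, 0, 0, 1, 0.54, -0.94, 0, 0, 1]}}

```text
t: 28.73
eef_pos: [0.5027, 0.0699, 0.22]
ee_rot: [-0.008, 1.0, -0.0, -0.002]
force: [0.8, -1.4, 0.4]
finger_gap: 0.996
grasp_force: 0.0
```

Emit:
{"fn": "jog_arm", "kwargs": {"series": [0.54, -0.94, 0.2, 0, 1, 0.54, -0.94, 0.3, 0, 1, 0.54, -0.94, 0.5, 0, 1, 0.3, -0.6, 0.6, 0, 1, 0.1, -0.15, 0.6, 0, 1]}}

```text
t: 29.15
eef_pos: [0.4428, -0.0403, 0.1539]
ee_rot: [-0.006, 1.0, -0.001, -0.002]
force: [1.0, 0.8, 0.1]
finger_gap: 1.0
grasp_force: 0.0
```

Emit:
{"fn": "jog_arm", "kwargs": {"series": [0, 0, 0.5, 0, 1, 0, 0, 0.3, 0, 1, 0, 0, 0, 0, 1, 0, 0, 0, 0, 1]}}

```text
t: 29.48
eef_pos: [0.4455, -0.0364, 0.1309]
ee_rot: [-0.008, 1.0, 0.0, -0.001]
force: [0.8, -0.0, 0.2]
finger_gap: 0.998
grasp_force: 0.0
```

```bash
python3 go.py 91.0 .445 -.0354 .01
```

```text
t 29.48 tcp [ 0.4455 -0.0364  0.1309] phi 90.95 tilt 0.11 F [ 0.8 -0.   0.2] gap 0.998 gf 0.0 J [-0.1   0.36  0.09  2.14 -0.05  0.65  1.62]
twist -0.05
to [ 0.445  -0.0354  0.01  ] units [0.02 0.03 4.03]
```

Emit:
{"fn": "jog_arm", "kwargs": {"series": [0, 0.03, 0.9, 0, 1, 0, 0, 0.9, 0, 1, 0, 0, 0.9, 0, 1, 0, 0, 0.8, 0, 1, 0, 0, 0.4, 0, 1]}}

```text
t: 29.9
eef_pos: [0.4456, -0.0353, 0.0128]
ee_rot: [-0.008, 1.0, 0.0, -0.001]
force: [0.5, 0.1, 0.2]
finger_gap: 0.998
grasp_force: 0.0
```

Emit:
{"fn": "jog_arm", "kwargs": {"series": [0, 0, 0.1, 0, 1, 0, 0, 0, 0, 0.5, 0, 0, 0, 0, -1, 0, 0, 0, 0, -1, 0, 0, 0, 0, -1]}}

```text
t: 30.32
eef_pos: [0.4472, -0.0358, 0.0126]
ee_rot: [-0.008, 1.0, 0.0, 0.001]
force: [0.2, 0.2, 5.5]
finger_gap: 0.68
grasp_force: 24.7
```

Emit:
{"fn": "jog_arm", "kwargs": {"series": [0, 0, 0, 0, -1, 0, 0, 0, 0, -1]}}

```text
t: 30.48
eef_pos: [0.4472, -0.0358, 0.0126]
ee_rot: [-0.008, 1.0, 0.0, 0.001]
force: [-0.9, 1.1, 8.2]
finger_gap: 0.672
grasp_force: 25.0
```

Emit:
{"fn": "jog_arm", "kwargs": {"series": [0, 0, -0.4, 0, -1, 0, 0, -0.8, 0, -1, 0, 0, -1, 0, -1, 0, 0, -1, 0, -1, 0, 0, -1, 0, -1]}}

```text
t: 30.9
eef_pos: [0.4455, -0.0359, 0.1391]
ee_rot: [-0.008, 1.0, -0.0, 0.0]
force: [0.7, 0.3, -1.4]
finger_gap: 0.676
grasp_force: 24.5
```

Emit:
{"fn": "jog_arm", "kwargs": {"series": [0, 0, -1, 4.6, -1, 0, 0, -0.8, 4.6, -1, 0, 0, 0, 4.6, -1]}}

```text
t: 31.15
eef_pos: [0.4489, -0.036, 0.1963]
ee_rot: [0.114, 0.993, 0.001, 0.004]
force: [0.8, 0.5, -1.6]
finger_gap: 0.678
grasp_force: 24.6
```

```bash
python3 go.py 77.1 .5934 -.2547 .19 .5934 -.2547 .1
```

```text
t 31.15 tcp [ 0.4489 -0.036   0.1963] phi 76.85 tilt 0.51 F [ 0.8  0.5 -1.6] gap 0.678 gf 24.6 J [-0.16  0.24  0.16  2.09 -0.06  0.8   1.38]
twist -0.25
to [ 0.5934 -0.2547  0.19  ] units [-6.32 -6.03  0.21]
to [ 0.5934 -0.2547  0.1   ] units [0. 0. 3.]
```

Emit:
{"fn": "jog_arm", "kwargs": {"series": [-0.5, -0.48, 0, -0.25, -1, -0.75, -0.72, 0, 0, -1, -0.75, -0.72, 0, 0, -1, -0.75, -0.72, 0, 0, -1, -0.75, -0.72, 0, 0, -1]}}

```text
t: 31.57
eef_pos: [0.5267, -0.1584, 0.1919]
ee_rot: [0.11, 0.994, 0.0, 0.0]
force: [1.1, 0.6, -0.1]
finger_gap: 0.673
grasp_force: 24.6
```

Emit:
{"fn": "jog_arm", "kwargs": {"series": [-0.75, -0.72, 0, 0, -1, -0.75, -0.72, 0, 0, -1, -0.7, -0.67, 0, 0, -1, -0.45, -0.42, 0, 0, -1, -0.15, -0.13, 0, 0, -1]}}

```text
t: 31.98
eef_pos: [0.5913, -0.257, 0.1917]
ee_rot: [0.112, 0.994, -0.001, 0.001]
force: [-0.5, 0.4, -0.9]
finger_gap: 0.674
grasp_force: 24.5
```

Emit:
{"fn": "jog_arm", "kwargs": {"series": [0, 0, 0.4, 0, -1, 0, 0, 0.8, 0, -1, 0, 0, 0.8, 0, -1, 0, 0, 0.4, 0, -1, 0, 0, 0, 0, -1]}}

```text
t: 32.4
eef_pos: [0.5879, -0.2508, 0.1158]
ee_rot: [0.109, 0.994, 0.001, -0.003]
force: [-0.6, 0.3, -1.9]
finger_gap: 0.672
grasp_force: 24.5
```

Emit:
{"fn": "jog_arm", "kwargs": {"series": [0, 0, 0.1, 0, -1, 0, 0, 0, 0, -1]}}

```text
t: 32.57
eef_pos: [0.5912, -0.2532, 0.1171]
ee_rot: [0.11, 0.994, -0.0, 0.001]
force: [0.5, -0.1, -0.7]
finger_gap: 0.672
grasp_force: 24.5
```

```bash
python3 go.py 77.1 .5945 -.2549 .095;  python3 - <<'E'
from h import *
from cell import env
d=env.get_image("scene");cv2.imwrite("pics/s5.png",cv2.resize(d["frame"][290:450,150:330,::-1],None,fx=3,fy=3))
E
```

```text
t 32.57 tcp [ 0.5912 -0.2532  0.1171] phi 77.38 tilt 0.06 F [ 0.5 -0.1 -0.7] gap 0.672 gf 24.5 J [ 0.2   0.66  0.2   1.65 -0.16  0.84  1.82]
twist 0.28
to [ 0.5945 -0.2549  0.095 ] units [-0.12 -0.03  0.74]
```

View pics/s5.png

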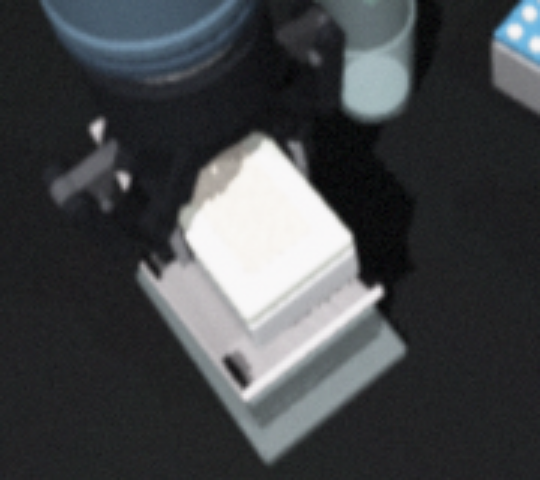

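The white box hangs level and square over the empty seat (crop (265,230)). That was the tenth and last picture, so the rest goes by numbers.

Emit:
{"fn": "jog_arm", "kwargs": {"series": [-0.1, -0.03, 0.3, 0.28, -1, 0, 0, 0.3, 0, -1, 0, 0, 0.1, 0, -1, 0, 0, 0, 0, -1]}}

```text
t: 32.95
eef_pos: [0.5926, -0.2547, 0.094]
ee_rot: [0.113, 0.994, 0.0, -0.001]
force: [-0.3, -0.8, -1.8]
finger_gap: 0.674
grasp_force: 24.6
```

Emit:
{"fn": "jog_arm", "kwargs": {"series": [0, 0, 0.15, 0, -1, 0, 0, 0.15, 0, -1, 0, 0, 0, 0, -1]}}

```text
t: 33.2
eef_pos: [0.5928, -0.2551, 0.086]
ee_rot: [0.113, 0.994, 0.0, -0.001]
force: [-2.6, 0.6, 1.9]
finger_gap: 0.677
grasp_force: 25.3
```

```bash
python3 go.py 77.1 .5945 -.2549 .0908
```

```text
t 33.20 tcp [ 0.5928 -0.2551  0.086 ] phi 77.06 tilt 0.08 F [-2.6  0.6  1.9] gap 0.677 gf 25.3 J [ 0.2   0.71  0.19  1.65 -0.17  0.8   1.82]
twist -0.04
to [ 0.5945 -0.2549  0.0908] units [-0.05  0.02 -0.16]
```

Emit:
{"fn": "jog_arm", "kwargs": {"series": [0.04, 0, 0.13, 0, -1, 0.04, 0, 0.13, 0, -1, 0.04, 0, 0.13, 0, -1, 0.04, 0, 0.1, 0, -1, 0, 0, 0, 0, -1]}}

```text
t: 33.62
eef_pos: [0.5892, -0.2543, 0.0718]
ee_rot: [0.113, 0.994, -0.0, 0.001]
force: [0.7, 0.1, 2.2]
finger_gap: 0.672
grasp_force: 26.7
```

Emit:
{"fn": "jog_arm", "kwargs": {"series": [0.04, 0, 0.1, 0, -1, 0.02, 0, 0.05, 0, -1, 0, 0, 0, 0, -1]}}

```text
t: 33.87
eef_pos: [0.588, -0.2539, 0.0675]
ee_rot: [0.113, 0.994, -0.0, 0.001]
force: [0.3, 0.2, 1.8]
finger_gap: 0.677
grasp_force: 27.1
```

```bash
python3 go.py 77.1 .586 -.253 .062
```

```text
t 33.87 tcp [ 0.588  -0.2539  0.0675] phi 77.08 tilt 0.12 F [0.3 0.2 1.8] gap 0.677 gf 27.1 J [ 0.21  0.73  0.18  1.68 -0.18  0.75  1.82]
twist -0.02
to [ 0.586 -0.253  0.062] units [0.07 0.02 0.18]
```

Following on down in small steps until the force rises.

Emit:
{"fn": "jog_arm", "kwargs": {"series": [0.03, 0, 0.1, 0, -1, 0.02, 0, 0.08, 0, -1, 0, 0, 0, 0, -1]}}

```text
t: 34.12
eef_pos: [0.5861, -0.2533, 0.0621]
ee_rot: [0.112, 0.994, -0.0, 0.001]
force: [0.8, -0.2, 7.8]
finger_gap: 0.676
grasp_force: 28.2
```

Emit:
{"fn": "jog_arm", "kwargs": {"series": [0.01, 0, 0.06, 0, -1, 0, 0, 0, 0, -1]}}

```text
t: 34.28
eef_pos: [0.5862, -0.2534, 0.062]
ee_rot: [0.112, 0.994, 0.0, 0.001]
force: [-4.3, 2.7, 20.3]
finger_gap: 0.675
grasp_force: 29.7
```

Emit:
{"fn": "jog_arm", "kwargs": {"series": [0.01, 0, 0.06, 0, -1, 0, 0, 0, 0, -1]}}

```text
t: 34.45
eef_pos: [0.5862, -0.2533, 0.0619]
ee_rot: [0.112, 0.994, 0.0, 0.001]
force: [-7.5, 4.1, 34.2]
finger_gap: 0.677
grasp_force: 31.4
```

Emit:
{"fn": "jog_arm", "kwargs": {"series": [0, 0, -0.1, 0, -1, 0.06, 0, 0.02, 0, -1, 0.06, 0, 0.03, 0, -1, 0, 0, 0, 0, -1]}}

```text
t: 34.78
eef_pos: [0.5823, -0.2522, 0.0602]
ee_rot: [0.112, 0.994, 0.0, 0.001]
force: [0.2, 0.7, 9.3]
finger_gap: 0.673
grasp_force: 28.4
```

Emit:
{"fn": "jog_arm", "kwargs": {"series": [0.06, 0, 0.03, 0, -1, 0, 0, 0, 0, -1]}}

```text
t: 34.95
eef_pos: [0.5824, -0.2522, 0.0602]
ee_rot: [0.112, 0.994, -0.0, 0.003]
force: [2.9, -0.9, 10.9]
finger_gap: 0.675
grasp_force: 28.6
```

Emit:
{"fn": "jog_arm", "kwargs": {"series": [0.06, 0, 0.03, 0, -1, 0, 0, 0, 0, -1]}}

```text
t: 35.12
eef_pos: [0.5824, -0.2522, 0.0601]
ee_rot: [0.112, 0.994, -0.001, 0.004]
force: [7.2, -0.6, 11.7]
finger_gap: 0.674
grasp_force: 28.8
```

Emit:
{"fn": "jog_arm", "kwargs": {"series": [-0.08, 0, -0.06, 0, -1, 0, 0, 0, 0, 0.45, 0, 0, 0, 0, 0.7, 0, 0, 0, 0, 1, 0, 0, -0.2, 0, 1]}}

```text
t: 35.53
eef_pos: [0.5783, -0.2513, 0.0639]
ee_rot: [0.113, 0.994, 0.0, -0.002]
force: [-0.6, 0.4, 0.9]
finger_gap: 0.999
grasp_force: 0.0
```

Emit:
{"fn": "jog_arm", "kwargs": {"series": [0, 0, -0.6, 0, 1, 0, 0, -1, 0, 1, 0, 0, -1, 0, 1, 0, 0, 0, 0, 1, 0, 0, 0, 0, 1]}}

```text
t: 35.95
eef_pos: [0.5813, -0.2526, 0.1457]
ee_rot: [0.113, 0.994, -0.0, 0.002]
force: [-0.6, -0.3, -0.2]
finger_gap: 1.001
grasp_force: 0.0
```

```bash
python3 go.py 91.2 .4476 .0636 .2;  python3 - <<'E'
from h import *
from cell import env
np.set_printoptions(precision=4,suppress=True)
d=env.get_image("wrist");np.savez("pics/w5.npz",**d)
x,y,z=axes(-12.95,25)
g=cv2.inRange(hsv(d),(0,0,170),(180,50,255));q,a=quad(g,(180,30,460,430));p=onplane(d,q,np.array([.5455,-.2443,.162])-.08*z,z)
e=p-np.roll(p,-1,0)
print(q.tolist(),a,p.mean(0),np.linalg.norm(e,axis=1),np.degrees(np.arctan2(e@y,e@x)))
E
```

```text
t 35.95 tcp [ 0.5813 -0.2526  0.1457] phi 77.07 tilt 0.19 F [-0.6 -0.3 -0.2] gap 1.001 gf 0.0 J [ 0.19  0.61  0.21  1.66 -0.16  0.88  1.81]
twist -14.13
to [0.4476 0.0636 0.2   ] units [ 4.23 10.63 -1.81]
[[370, 146], [373, 376], [244, 376], [249, 106]] 28514.0 [ 0.5725 -0.2528  0.0869] [0.1174 0.0641 0.1392 0.0675] [ 179.987    90.0111   -0.1332 -108.8269]
```

Run:
```python
from h import *
np.set_printoptions(precision=4,suppress=True)
x,y,z=axes(-12.95,25);o=np.array([.5455,-.2443,.162])-.08*z
f=lambda d,q:(lambda p:np.c_[(p-o)@x,(p-o)@y])(onplane(d,np.array(q,float),o,z))
print(f(load("w3"),[[375,145],[377,397],[252,397],[257,145]]))
d=load("w5");print(f(d,[[370,146],[373,376]]))
g=hsv(d)
for r in (170,260,350): print(r,[ (c,int(v),int(s)) for c,v,s in zip(range(236,268,2),g[r,236:268:2,2],g[r,236:268:2,1])])
print([(r,int(v)) for r,v in zip(range(100,160,4),g[100:160:4,300,2])])
```

```text
[[-0.0582  0.0305]
 [ 0.0605  0.03  ]
 [ 0.0606 -0.0272]
 [-0.058  -0.027 ]]
[[-0.0594  0.0297]
 [ 0.058   0.0297]]
170 [(236, 57, 22), (238, 62, 29), (240, 60, 21), (242, 63, 4), (244, 63, 16), (246, 113, 23), (248, 62, 12), (250, 73, 21), (252, 71, 7), (254, 70, 15), (256, 78, 20), (258, 157, 10), (260, 149, 3), (262, 244, 6), (264, 243, 7), (266, 243, 6)]
260 [(236, 28, 18), (238, 39, 7), (240, 36, 28), (242, 35, 36), (244, 14, 36), (246, 215, 5), (248, 227, 2), (250, 226, 5), (252, 224, 3), (254, 227, 2), (256, 226, 2), (258, 223, 1), (260, 187, 7), (262, 243, 8), (264, 249, 6), (266, 248, 5)]
350 [(236, 68, 15), (238, 64, 36), (240, 69, 18), (242, 69, 15), (244, 77, 33), (246, 77, 20), (248, 77, 26), (250, 81, 16), (252, 70, 25), (254, 189, 4), (256, 173, 3), (258, 166, 3), (260, 244, 9), (262, 245, 6), (264, 246, 6), (266, 246, 5)]
[(100, 229), (104, 189), (108, 160), (112, 156), (116, 159), (120, 158), (124, 168), (128, 190), (132, 188), (136, 158), (140, 195), (144, 165), (148, 247), (152, 245), (156, 245)]
```

White is flat, square and against the plate. Yellow is next.

Emit:
{"fn": "jog_arm", "kwargs": {"series": [0, 0, -0.9, -4.7, 1, 0, 0, -0.9, -4.7, 1, 0, 0, 0, -4.7, 1, 0.38, 0.96, 0, 0, 1, 0.38, 0.96, 0, 0, 1]}}

```text
t: 36.42
eef_pos: [0.5551, -0.1958, 0.1965]
ee_rot: [-0.009, 1.0, -0.0, -0.001]
force: [1.0, 0.2, -0.3]
finger_gap: 1.003
grasp_force: 0.0
```

Emit:
{"fn": "jog_arm", "kwargs": {"series": [0.38, 0.96, 0, 0, 1, 0.38, 0.96, 0, 0, 1, 0.38, 0.96, 0, 0, 1, 0.38, 0.96, 0, 0, 1, 0.38, 0.96, 0, 0, 1]}}

```text
t: 36.83
eef_pos: [0.4944, -0.0508, 0.1963]
ee_rot: [-0.01, 1.0, 0.0, -0.002]
force: [0.9, -0.8, 0.3]
finger_gap: 1.0
grasp_force: 0.0
```

Emit:
{"fn": "jog_arm", "kwargs": {"series": [0.38, 0.96, 0, 0, 1, 0.38, 0.96, 0.2, 0, 1, 0.38, 0.96, 0.5, 0, 1, 0.35, 0.8, 0.8, 0, 1, 0.1, 0.2, 0.8, 0, 1]}}

```text
t: 37.25
eef_pos: [0.4438, 0.0674, 0.1274]
ee_rot: [-0.013, 1.0, 0.001, -0.001]
force: [1.1, 0.1, 0.3]
finger_gap: 1.0
grasp_force: 0.0
```

Emit:
{"fn": "jog_arm", "kwargs": {"series": [0, 0, 0.3, 0, 1, 0, 0, 0, 0, 1, 0, 0, 0, 0, 1]}}

```text
t: 37.5
eef_pos: [0.4463, 0.0621, 0.1194]
ee_rot: [-0.01, 1.0, -0.0, -0.001]
force: [0.5, 0.2, 0.2]
finger_gap: 0.998
grasp_force: 0.0
```

```bash
python3 go.py 91.1 .4472 .0636 .0105
```

```text
t 37.50 tcp [0.4463 0.0621 0.1194] phi 91.09 tilt 0.10 F [0.5 0.2 0.2] gap 0.998 gf 0.0 J [-0.28  0.38  0.05  2.14 -0.03  0.63  1.38]
twist -0.01
to [0.4472 0.0636 0.0105] units [-0.03  0.05  3.63]
```

Emit:
{"fn": "jog_arm", "kwargs": {"series": [-0.06, 0.05, 0.9, 0, 1, 0, 0, 0.9, 0, 1, 0, 0, 0.9, 0, 1, 0, 0, 0.5, 0, 1, 0, 0, 0.3, 0, 1]}}

```text
t: 37.92
eef_pos: [0.4487, 0.0635, 0.0139]
ee_rot: [-0.009, 1.0, -0.0, -0.0]
force: [-0.3, 0.1, 0.2]
finger_gap: 0.999
grasp_force: 0.0
```

Emit:
{"fn": "jog_arm", "kwargs": {"series": [0, 0, 0.05, 0, 1, 0, 0, 0, 0, 0.5, 0, 0, 0, 0, -1, 0, 0, 0, 0, -1, 0, 0, 0, 0, -1]}}

```text
t: 38.33
eef_pos: [0.4494, 0.0647, 0.0145]
ee_rot: [-0.01, 1.0, 0.0, 0.001]
force: [0.1, -1.4, 7.7]
finger_gap: 0.676
grasp_force: 24.3
```

Emit:
{"fn": "jog_arm", "kwargs": {"series": [0, 0, 0, 0, -1, 0, 0, 0, 0, -1]}}

```text
t: 38.5
eef_pos: [0.4494, 0.0647, 0.0145]
ee_rot: [-0.01, 1.0, 0.0, 0.001]
force: [0.8, -1.5, 8.4]
finger_gap: 0.674
grasp_force: 24.4
```

Emit:
{"fn": "jog_arm", "kwargs": {"series": [0, 0, -0.4, 0, -1, 0, 0, -0.8, 0, -1, 0, 0, -1, 0, -1, 0, 0, -1, 0, -1, 0, 0, -1, 0, -1]}}

```text
t: 38.92
eef_pos: [0.4478, 0.0648, 0.141]
ee_rot: [-0.01, 1.0, 0.0, 0.0]
force: [1.0, 1.6, -0.7]
finger_gap: 0.676
grasp_force: 24.5
```

Emit:
{"fn": "jog_arm", "kwargs": {"series": [0, 0, -1, 4.6, -1, 0, 0, -1, 4.6, -1, 0, 0, -0.8, 4.7, -1, 0, 0, 0, 0, -1]}}

```text
t: 39.25
eef_pos: [0.451, 0.0655, 0.2283]
ee_rot: [0.113, 0.994, 0.002, 0.004]
force: [1.5, 0.1, -1.2]
finger_gap: 0.677
grasp_force: 24.7
```

```bash
python3 go.py 77.1 .576 -.2507 .22 .576 -.2507 .14
```

```text
t 39.25 tcp [0.451  0.0655 0.2283] phi 77.05 tilt 0.53 F [ 1.5  0.1 -1.2] gap 0.677 gf 24.7 J [-0.35  0.2   0.12  2.05 -0.03  0.88  1.13]
twist -0.05
to [ 0.576  -0.2507  0.22  ] units [-6.41 -9.34  0.28]
to [ 0.576  -0.2507  0.14  ] units [0.   0.   2.67]
```

Emit:
{"fn": "jog_arm", "kwargs": {"series": [-0.4, -0.6, 0, 0, -1, -0.62, -0.92, 0, 0, -1, -0.62, -0.92, 0, 0, -1, -0.62, -0.92, 0, 0, -1, -0.62, -0.92, 0, 0, -1]}}

```text
t: 39.67
eef_pos: [0.504, -0.0807, 0.223]
ee_rot: [0.11, 0.994, 0.0, -0.0]
force: [0.9, 0.8, -0.9]
finger_gap: 0.673
grasp_force: 24.6
```

Emit:
{"fn": "jog_arm", "kwargs": {"series": [-0.62, -0.92, 0, 0, -1, -0.62, -0.92, 0, 0, -1, -0.62, -0.92, 0, 0, -1, -0.62, -0.92, 0, 0, -1, -0.62, -0.92, 0, 0, -1]}}

```text
t: 40.08
eef_pos: [0.5643, -0.2358, 0.2226]
ee_rot: [0.11, 0.994, 0.0, -0.0]
force: [0.3, -0.1, -1.8]
finger_gap: 0.672
grasp_force: 24.6
```

Emit:
{"fn": "jog_arm", "kwargs": {"series": [-0.33, -0.46, 0.2, 0, -1, 0, 0, 0.6, 0, -1, 0, 0, 0.8, 0, -1, 0, 0, 0.6, 0, -1, 0, 0, 0.2, 0, -1]}}

```text
t: 40.5
eef_pos: [0.5687, -0.2491, 0.1477]
ee_rot: [0.11, 0.994, 0.001, -0.003]
force: [-0.7, 0.6, -1.2]
finger_gap: 0.672
grasp_force: 24.5
```

Emit:
{"fn": "jog_arm", "kwargs": {"series": [0, 0, 0, 0, -1, 0, 0, 0, 0, -1]}}

```text
t: 40.67
eef_pos: [0.5712, -0.2502, 0.1516]
ee_rot: [0.111, 0.994, -0.0, 0.0]
force: [0.6, -0.5, -0.0]
finger_gap: 0.678
grasp_force: 24.5
```

```bash
python3 go.py 77.1 .573 -.25 .13
```

```text
t 40.67 tcp [ 0.5712 -0.2502  0.1516] phi 77.30 tilt 0.01 F [ 0.6 -0.5 -0. ] gap 0.678 gf 24.5 J [ 0.18  0.59  0.23  1.69 -0.17  0.88  1.83]
twist 0.20
to [ 0.573 -0.25   0.13 ] units [-0.06  0.02  0.72]
```

Emit:
{"fn": "jog_arm", "kwargs": {"series": [-0.06, 0, 0.4, 0.2, -1, 0, 0, 0.25, 0, -1, 0, 0, 0.1, 0, -1, 0, 0, 0, 0, -1]}}

```text
t: 41.0
eef_pos: [0.5724, -0.2503, 0.1278]
ee_rot: [0.112, 0.994, 0.0, -0.001]
force: [-1.2, -0.4, -1.0]
finger_gap: 0.676
grasp_force: 24.7
```

Emit:
{"fn": "jog_arm", "kwargs": {"series": [0, 0, 0.12, 0, -1, 0, 0, 0.1, 0, -1, 0, 0, 0, 0, -1]}}

```text
t: 41.25
eef_pos: [0.5718, -0.2505, 0.1222]
ee_rot: [0.113, 0.994, 0.0, -0.001]
force: [-4.5, 1.9, 2.5]
finger_gap: 0.673
grasp_force: 25.6
```

```bash
python3 go.py 77.1 .5664 -.2485 .099
```

```text
t 41.25 tcp [ 0.5718 -0.2505  0.1222] phi 77.07 tilt 0.12 F [-4.5  1.9  2.5] gap 0.673 gf 25.6 J [ 0.18  0.63  0.22  1.7  -0.18  0.83  1.83]
twist -0.03
to [ 0.5664 -0.2485  0.099 ] units [0.19 0.02 0.77]
```

Emit:
{"fn": "jog_arm", "kwargs": {"series": [0.05, 0, 0.13, 0, -1, 0.04, 0, 0.13, 0, -1, 0.04, 0, 0.13, 0, -1, 0.04, 0, 0.1, 0, -1, 0, 0, 0, 0, -1]}}

```text
t: 41.67
eef_pos: [0.5682, -0.2497, 0.1077]
ee_rot: [0.113, 0.994, -0.0, 0.001]
force: [-1.2, 0.4, 3.6]
finger_gap: 0.673
grasp_force: 26.8
```

Emit:
{"fn": "jog_arm", "kwargs": {"series": [0.03, 0, 0.1, 0, -1, 0.02, 0, 0.08, 0, -1, 0, 0, 0, 0, -1]}}

```text
t: 41.92
eef_pos: [0.567, -0.2495, 0.1022]
ee_rot: [0.113, 0.994, -0.0, 0.001]
force: [0.4, -0.9, 3.7]
finger_gap: 0.679
grasp_force: 27.3
```

```bash
python3 go.py 77.1 .5664 -.2485 .099
```

```text
t 41.92 tcp [ 0.567  -0.2495  0.1022] phi 77.07 tilt 0.09 F [ 0.4 -0.9  3.7] gap 0.679 gf 27.3 J [ 0.19  0.65  0.22  1.72 -0.18  0.79  1.84]
twist -0.03
to [ 0.5664 -0.2485  0.099 ] units [0.03 0.03 0.11]
```

Emit:
{"fn": "jog_arm", "kwargs": {"series": [0.02, 0, 0.07, 0, -1, 0, 0, 0, 0, -1]}}

```text
t: 42.08
eef_pos: [0.5665, -0.2492, 0.1]
ee_rot: [0.113, 0.994, -0.0, 0.001]
force: [0.8, 0.2, 3.7]
finger_gap: 0.673
grasp_force: 27.5
```

Emit:
{"fn": "jog_arm", "kwargs": {"series": [0.02, 0, 0.06, 0, -1, 0, 0, 0, 0, -1]}}

```text
t: 42.25
eef_pos: [0.5659, -0.2491, 0.0986]
ee_rot: [0.112, 0.994, -0.0, 0.001]
force: [0.8, 0.6, 5.4]
finger_gap: 0.677
grasp_force: 27.9
```

Emit:
{"fn": "jog_arm", "kwargs": {"series": [0.01, 0, 0.05, 0, -1, 0, 0, 0, 0, -1]}}

```text
t: 42.42
eef_pos: [0.5659, -0.2491, 0.0985]
ee_rot: [0.112, 0.994, -0.0, 0.001]
force: [-2.8, 1.9, 16.6]
finger_gap: 0.678
grasp_force: 29.2
```

Emit:
{"fn": "jog_arm", "kwargs": {"series": [0, 0, -0.03, 0, -1, 0.05, 0, 0.02, 0, -1, 0, 0, 0, 0, -1]}}

```text
t: 42.67
eef_pos: [0.5653, -0.2489, 0.0982]
ee_rot: [0.113, 0.994, -0.0, 0.002]
force: [1.9, 0.3, 9.3]
finger_gap: 0.675
grasp_force: 28.3
```

Emit:
{"fn": "jog_arm", "kwargs": {"series": [0.05, 0, 0.025, 0, -1, 0, 0, 0, 0, -1]}}

```text
t: 42.83
eef_pos: [0.5653, -0.249, 0.0982]
ee_rot: [0.113, 0.994, -0.001, 0.004]
force: [4.4, -0.2, 11.3]
finger_gap: 0.674
grasp_force: 28.4
```

Emit:
{"fn": "jog_arm", "kwargs": {"series": [0.05, 0, 0.025, 0, -1, 0, 0, 0, 0, -1]}}

```text
t: 43.0
eef_pos: [0.5654, -0.249, 0.0982]
ee_rot: [0.113, 0.994, -0.001, 0.005]
force: [7.9, -2.0, 11.4]
finger_gap: 0.674
grasp_force: 28.6
```

Emit:
{"fn": "jog_arm", "kwargs": {"series": [0.05, 0, 0.025, 0, -1, 0, 0, 0, 0, -1]}}

```text
t: 43.17
eef_pos: [0.5653, -0.249, 0.0981]
ee_rot: [0.113, 0.994, -0.001, 0.007]
force: [8.7, -2.3, 14.2]
finger_gap: 0.675
grasp_force: 28.7
```

Emit:
{"fn": "jog_arm", "kwargs": {"series": [-0.1, 0, -0.09, 0, -1, -0.04, 0, 0, 0, -1, 0, 0, 0, 0, 0.45, 0, 0, 0, 0, 0.7, 0, 0, 0, 0, 1]}}

```text
t: 43.58
eef_pos: [0.5614, -0.2478, 0.0961]
ee_rot: [0.113, 0.994, 0.0, -0.002]
force: [-0.6, -0.6, -0.3]
finger_gap: 0.963
grasp_force: 0.0
```

Emit:
{"fn": "jog_arm", "kwargs": {"series": [0, 0, -0.2, 0, 1, 0, 0, -0.6, 0, 1, 0, 0, -1, 0, 1, 0, 0, -1, 0, 1, 0, 0, -0.7, 0, 1]}}

```text
t: 44.0
eef_pos: [0.5632, -0.2487, 0.2048]
ee_rot: [0.113, 0.994, -0.0, 0.001]
force: [0.1, -1.0, 0.2]
finger_gap: 0.999
grasp_force: 0.0
```

Emit:
{"fn": "jog_arm", "kwargs": {"series": [0, 0, -0.3, 0, 1, 0, 0, 0, 0, 1, 0, 0, 0, 0, 1]}}

```text
t: 44.25
eef_pos: [0.5627, -0.2481, 0.2107]
ee_rot: [0.113, 0.994, 0.0, -0.0]
force: [0.0, 0.4, -0.6]
finger_gap: 1.001
grasp_force: 0.0
```

```bash
python3 go.py 77 .55 -.25 .2;  python3 - <<'E'
from h import *
from cell import env
np.set_printoptions(precision=4,suppress=True)
d=env.get_image("wrist");np.savez("pics/w6.npz",**d)
x,y,z=axes(-12.95,25);o=np.array([.5455,-.2443,.162])-.04*z
q,a=quad(cv2.inRange(hsv(d),(18,120,60),(36,255,255)),(180,30,460,430));p=onplane(d,q,o,z)
e=p-np.roll(p,-1,0)
print(q.tolist(),a,p.mean(0)-o,np.c_[(p-o)@x,(p-o)@y],np.linalg.norm(e,axis=1),np.degrees(np.arctan2(e@y,e@x)))
E
```

```text
t 44.25 tcp [ 0.5627 -0.2481  0.2107] phi 77.08 tilt 0.05 F [ 0.   0.4 -0.6] gap 1.001 gf 0.0 J [ 0.16  0.51  0.25  1.67 -0.14  0.99  1.81]
twist 0.08
to [ 0.55 -0.25  0.2 ] units [ 0.4  -0.16  0.36]
[[363, 143], [365, 348], [263, 348], [266, 143]] 20059.5 [-0.0006  0.0009 -0.0004] [[-0.0603  0.0296]
 [ 0.0586  0.0294]
 [ 0.0586 -0.0281]
 [-0.0603 -0.0279]] [0.1189 0.0575 0.1189 0.0575] [179.8672  90.0017  -0.1271 -89.987 ]
```

Emit:
{"fn": "jog_arm", "kwargs": {"series": [0, 0, -1, 0, 1, 0, 0, -1, 0, 1, 0, 0, 0, 0, 1, 0, 0, 0, 0, 1]}}

```text
t: 44.63
eef_pos: [0.5634, -0.2485, 0.2712]
ee_rot: [0.113, 0.994, -0.0, 0.0]
force: [0.1, -0.2, -0.4]
finger_gap: 0.996
grasp_force: 0.0
```

Run:
```python
from h import *
from cell import env
np.set_printoptions(precision=4,suppress=True)
T=env.get_image("top")
q,a=quad(cv2.inRange(hsv(T),(100,120,60),(130,255,255)),(60,130,210,290));p=plane(T,q,.116);e=p-np.roll(p,-1,0)
print("blue",p.mean(0),np.linalg.norm(e,axis=1),np.degrees(np.arctan2(e[:,1],e[:,0])))
T0=load("top0");df=cv2.absdiff(T["frame"],T0["frame"]).max(2)
for n,(u,v,r) in dict(amber=(241,113,10),reagent=(379,120,10),rack=(315,200,30),flask=(237,243,8),beaker=(377,255,14),marker=(396,338,7)).items(): print(n,df[v-r:v+r,u-r:u+r].mean().round(1))
print(env.finish_job())
```

```text
blue [0.6215 0.2969 0.116 ] [0.0589 0.1186 0.0593 0.1189] [ -77.5885 -167.2892  102.674    12.5007]
amber 8.6
reagent 12.7
rack 15.1
flask 14.1
beaker 13.0
marker 8.9
the job is handed in; nothing more can be done
None
```

The job was handed in at about 45 s: by camera measurement, blue is level, square and within about 2 mm of centre on the shaker, and white then yellow are back in the stand, flat, square and against the end plate. No bystander was touched that I know of, but the final image comparison for them was inconclusive.

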